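# Shelve a bearing block and hold the grease coupler on its nipple

### The job

Stand the loose bearing block in the free bay of the low shelf, back against the rail and square beside the other two with its nipple leaning to the front like theirs, and let go of it. Then take the grease coupler, press it squarely onto that block's tilted nipple until it snaps over the head, and push on as far as it goes against its spring. Finish while still gripping the coupler and holding it pressed home; leave the other two blocks and the can where they are.

Things in the scene. Friction and masses are not known exactly. Their poses are not given: they have to be found in the camera images.
- block: Loose grey bearing block standing on the bench: 55 (x) x 60 (y) x 40 mm (z), about 0.6 kg, origin at the centre of its underside, z up. A steel ball-head grease nipple rises from its top, 3 mm to +x of the centre, tilted 25 degrees from vertical towards the block's -x (front). Grip it by the plain front and back (x) faces.
- nipple (a point): Tip of the loose block's nipple, 69 mm above the block's underside and 10.5 mm to the front of its centre; z points along the nipple's axis, out of the block. The nipple is 32 mm long: neck 10 mm across, with a ball head 16 mm across at the end whose crown is this tip.
- rack: Low fixed timber shelf: board 130 (x) x 260 (y) mm, top 30 mm above the bench; origin on the bench under the middle bay. A rail along its far (+x) side stands 10 mm above the board, front face 28.5 mm to +x of the origin. Three bays along y at -75, 0 and +75 mm, two taken by blocks like the loose one, nipples leaning to -x.
- pad: Thin dark rubber mat (45 x 50 mm, lies flat on the board, no noticeable height) in the free bay; origin at the bay's centre on the board's top, axes as the shelf's. A block whose origin is 1 mm to +x of it touches the rail.
- coupler: Grease coupler standing upright on the bench, 0.36 kg, 97 mm tall; origin at the centre of its open lower mouth, z up its axis. Lower 30 mm: round steel shroud, 33 mm outside, 27 mm inside. From 30 to 92 mm: dark square body 30 x 30 mm, flats facing its x and y, to grip. Pressed on a nipple it is fully home when the nipple's tip is 23.5 mm inside the mouth.
- jaws (a point): Point on the coupler's axis 4 mm above its mouth, between the tips of four sprung jaws (11 mm apart across the axis; each opens 3.4 mm). The head begins to spread them with its crown about 5 mm inside the mouth, is through at 12 mm, and they snap shut behind it at about 17 to 19 mm, drawing the coupler on. Spreading them takes about 5 N.
- plunger (a joint): Travel (m) of the sprung plunger inside the coupler that the nipple tip pushes in: 0 at rest (its face 13.5 mm above the mouth), 0.010 fully in (stop). Spring 2 N at 0, 10 N at 0.010. About 0.005 just after the snap.
- stock_a: One of the two blocks already on the shelf, of the same size as the loose one.
- stock_b: The other block already on the shelf.
- can: Closed red can, 66 mm in diameter, 110 mm tall, behind the loose block; origin under its centre.
Mind the look-alikes: they are no part of the job. Leave any blue or brown look-alike of the block alone. There is more than one size of the coupler; the job needs the largest.

How it is judged (in metres and radians):
On the way, in this order (a step that is already met when the one before it is completed fails the run):
1. the block stands in the free bay against the rail, let go (x of block in the frame of pad between -0.006 and 0.006 m and y of block in the frame of pad between -0.009 and 0.009 m and z of block in the frame of pad below 0.006 m and angle between block's own z axis and vertical below 0.08 rad and angle between the x axis of block and the x axis of rack, either way round below 0.12 rad and x of nipple in the frame of pad below -0.002 m and contact force between the fingers and block below 0.1 N), for 0.2 s.
2. the coupler is lifted clear of the bench (height (world z) of coupler above 0.05 m and contact force between the fingers and coupler above 2 N), for 0.2 s.
3. the coupler has snapped over the nipple's head, squarely (x of nipple in the frame of coupler between -0.003 and 0.003 m and y of nipple in the frame of coupler between -0.003 and 0.003 m and z of nipple in the frame of coupler above 0.0175 m and angle between the z axis of coupler and the z axis of nipple, either way round below 0.14 rad), for 0.1 s.
At the end, for the whole second after the job is handed in: Block upright in the free bay (6 mm in x, 9 mm in y, 7 degrees), nipple to the front; coupler gripped, at rest, within 8 degrees and 3 mm of the nipple's axis, tip 20.5 mm or more inside the mouth, plunger in 6.5 mm or more, pressing the block and held with over 3 N each (x of block in the frame of pad between -0.006 and 0.006 m and y of block in the frame of pad between -0.009 and 0.009 m and z of block in the frame of pad below 0.006 m and angle between block's own z axis and vertical below 0.08 rad and angle between the x axis of block and the x axis of rack, either way round below 0.12 rad and x of nipple in the frame of pad below -0.002 m and x of nipple in the frame of coupler between -0.003 and 0.003 m and y of nipple in the frame of coupler between -0.003 and 0.003 m and z of nipple in the frame of coupler above 0.0205 m and angle between the z axis of coupler and the z axis of nipple, either way round below 0.14 rad and value of joint plunger above 0.0065 m and contact force between the fingers and coupler above 3 N and contact force between coupler and block above 3 N and linear speed of coupler below 0.02 m/s); the arm keeps its last pose, push and grip.
It fails at once if a block already on the shelf is shifted by more than 15 mm (distance of any of stock_a, stock_b from where it was at the start of the episode above 0.015 m).
It fails at once if the can is moved by more than 30 mm (distance of can from where it was at the start of the episode above 0.03 m).
It also fails if it takes over 58 s, if anything falls off the work surface, if the arm or the gripper's body presses on something with over 40 N, if the wrist force passes 120 N, or if a joint passes its speed limit or range.

### The arm

A 6-joint arm with a two-finger parallel gripper is mounted at the origin on the work surface. World frame = base frame: x ahead of the robot, y to its left, z up, the work surface at z = 0. Lengths are in mm, angles in rad, forces in N, time in s.
With the tool pointing down it reaches from about 275 to 750 mm from the base axis. Payload 10.2 kg.
Tool frame: the origin (TCP) lies midway between the tips of the shut fingers; the grasp point (between the pads) lies grasp_offset behind it (grasp_offset is the distance from the TCP to the grasp point, in mm); x points along the fingers, z is the direction in which the jaws open and shut, and the axes are right-handed (so a half turn about x gives the same grasp; the last joint's range is limited). The gripper opens to 85 mm and grips with 20 to 120 N. Pads are 22 mm wide; open, the fingers measure 114 mm over their backs; the gripper's body (76 mm by 85 mm) begins 54 mm behind the grasp point. The pads swing forward as they close: fully open they stand 13 mm farther back than shut.
Start: joints at [0.935, 0.313, 1.498, -0, 1.331, -0.223], TCP at [210.63, 480.901, 231.294] pointing down, gripper open.
Joint ranges: [-2.94, 2.94], [-0.97, 2.17], [0.19, 2.56], [-1.23, 4.37], [0.02, 3.11], [-2.88, 2.88]. Speed limits (rad/s): [2.39, 2.39, 3.01, 3.14, 3.14, 3.14].

### API

Orientations are given as a unit quaternion [w, x, y, z].
In Python, from rig import sense, capture, calibration, finish_job, grasp_offset gives the robot as it stands.
- The arm moves only by the shell command python3 -m jog 'ROWS' [FORCE]. ROWS is JSON, a list of rows, each an object with "linear": the shift along the tool's x, y, z scaled (see below), a list of three; "rotation": the turn, a rotation vector about the tool's x, y, z scaled (see below), a list of three; "grip": the finger opening in mm, from 0 to 85.4. A call has 1 to 20 rows; each row is the pose to reach, as a shift and turn from the pose measured when the call began, along the tool's axes at that moment; what a row does not reach only later rows make up. The controller multiplies each number of a shift by 0.3 m and each number of a turn by 0.5 rad. A row lasts 1/12 s, in which the tool goes at most 41.7 mm and 7.16 degrees, less where a joint would pass 70% of its speed; a pose out of reach is approached as far as the arm can. A call with a number of a shift or a turn outside -1 to 1 is refused whole. A call with a gripper value outside its range is refused whole. The fingers move at their own pace and stop on an object; FORCE is the grip in N (left out, the last holds). Time passes only in rows, so rows that repeat a pose let the fingers close. It gives the time, the measured TCP pose, the force and the opening at its end, in the units of the state.
- sense(): the state, without advancing time (a new reading comes with each control period).
- capture(name): name is "side" or "top"; returns (picture, depth): 400x640x3 uint8, red, green, blue; 400x640 float32, mm along the optical axis (not along the pixel's ray), 0 where there is no reading.
- calibration(name): a dict with "intrinsics" (3x3 intrinsics, pixels), "dist" ([k1, k2, p1, p2, k3] as OpenCV has them; the pictures are not rectified), "world_from_camera" (4x4, takes a point from camera to world coordinates). Camera axes: x right, y up, looking along -z (the intrinsics and any distortion apply to the point x, -y, -z); pixel columns grow to the right and rows downward; lengths in mm; the calibration is good to about 2 mm. A picture is of the moment at which its call begins. calibration takes no time and is no camera call.
- finish_job(): hands the job in, once; it reports no verdict.
The state is a dict: "time_s": time; "joints": joint angles; "dq": joint speeds; "tau": joint torques, N m; "eef_pos": TCP position; "ee_rot": TCP orientation; "force": force on the tool from outside, world axes, zero at the start; "wrist_torque": the same for the moment, N m; "grip_width": opening from 0.0 (shut) to 1.0 (fully open).
Only numpy, scipy, OpenCV 4.12 (cv2) and the standard library are available. Lean on these libraries where they do the work, as an engineer would, in place of code of your own. Each camera call takes 0.05 s, during which the arm holds its last target.

## Working session

There is one attempt and no reset: what is moved stays moved. The work goes in short steps, Python scripts to look and compute and a shell command to move; the robot and the scene stay as the last step left them, time stands still between calls to the robot, and variables do not carry over. Pictures are saved under pics/ and viewed, and the job is handed in when it is done.

```bash
mkdir -p pics; ls; python3 - <<'E'
from rig import sense,capture,calibration,grasp_offset
import cv2,numpy as np
print(grasp_offset); s=sense(); print(s)
for n in ("side","top"):
    p,d=capture(n); cv2.imwrite(f"pics/{n}0.png",p[:,:,::-1]); np.savez(f"pics/{n}0.npz",p=p,d=d)
    print(n,calibration(n))
E
```

```text
pics
18.700000000000003
{'time_s': 0.0, 'joints': array([ 9.34553307e-01,  3.13412999e-01,  1.49841771e+00,  7.69223618e-06,
        1.33098586e+00, -2.23425598e-01]), 'dq': array([ 0.00044911, -0.00136487,  0.00170658,  0.00203343, -0.00065082,
       -0.00193554]), 'tau': array([ 5.25624455e-04, -4.12259173e+01, -2.59747177e+01, -1.62432825e-04,
        4.03800848e-03, -1.51971108e-05]), 'eef_pos': array([210.49692621, 480.68389576, 230.76129804]), 'ee_rot': array([ 0.59145338, -0.38706108,  0.59226652,  0.38676476]), 'force': array([-0.00405699, -0.0902451 ,  0.71677785]), 'wrist_torque': array([ 0.05654282, -0.06004164, -0.04521327]), 'grip_width': 1.0025267101312336}
side {'intrinsics': array([[507.14545987,   0.        , 321.51395866],
       [  0.        , 507.14545987, 198.34421866],
       [  0.        ,   0.        ,   1.        ]]), 'dist': array([0.04708821, 0.        , 0.        , 0.        , 0.        ]), 'world_from_camera': array([[ 9.42365019e-01,  2.17117064e-01, -2.54574843e-01,
         2.15869308e+02],
       [-3.34256411e-01,  6.44700503e-01, -6.87483755e-01,
        -7.33995876e+02],
       [ 1.48600747e-02,  7.32953915e-01,  6.80115973e-01,
         8.86966893e+02],
       [ 0.00000000e+00,  0.00000000e+00,  0.00000000e+00,
         1.00000000e+00]])}
top {'intrinsics': array([[479.27849161,   0.        , 318.90938734],
       [  0.        , 479.27849161, 207.38787939],
       [  0.        ,   0.        ,   1.        ]]), 'dist': array([-0.05852887,  0.        ,  0.        ,  0.        ,  0.        ]), 'world_from_camera': array([[-9.71253733e-03,  9.85996516e-01, -1.66482843e-01,
         3.32100379e+02],
       [-9.99951354e-01, -9.86322888e-03, -7.83531728e-05,
         9.93870064e+01],
       [-1.71931434e-03,  1.66473983e-01,  9.86044348e-01,
         1.26484268e+03],
       [ 0.00000000e+00,  0.00000000e+00,  0.00000000e+00,
         1.00000000e+00]])}
```

View pics/side0.png

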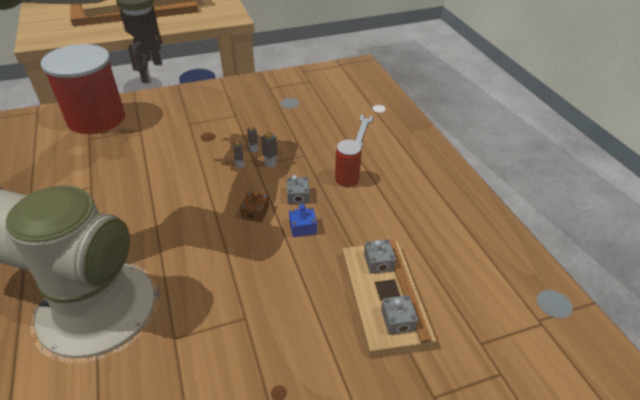

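View pics/top0.png

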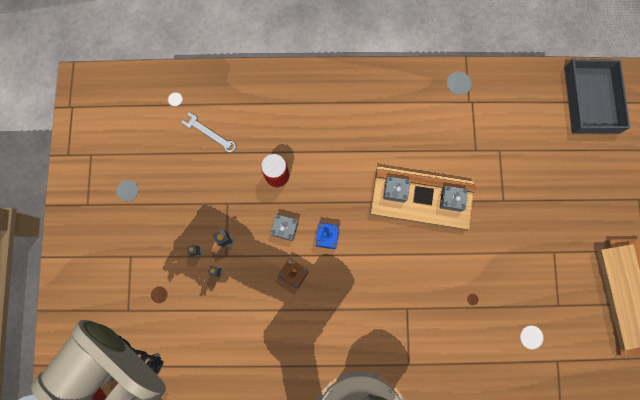

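The free bay is the middle one (side px 387,289; top px 424,196). The loose grey block is at side (298,190) and top (284,226), and the large coupler is at side (270,150) and top (222,238). Next I'll enlarge these.

```bash
cat > h.py <<'E'
import numpy as np,cv2
from rig import calibration
C={n:calibration(n) for n in("side","top")}
F=np.diag([1.,-1,-1])
def pix(n,P):
    c=C[n];T=c["world_from_camera"];P=np.atleast_2d(np.asarray(P,float))
    q=(P-T[:3,3])@T[:3,:3]@F
    return cv2.projectPoints(q.reshape(-1,1,3),np.zeros(3),np.zeros(3),c["intrinsics"],c["dist"])[0].reshape(-1,2)
def rays(n,uv):
    c=C[n];T=c["world_from_camera"]
    u=cv2.undistortPoints(np.asarray(uv,float).reshape(-1,1,2),c["intrinsics"],c["dist"]).reshape(-1,2)
    return np.c_[u,np.ones(len(u))]@F@T[:3,:3].T, T[:3,3]
def atz(n,uv,z):
    r,o=rays(n,uv); return o+r*((z-o[2])/r[:,2])[:,None]
def cloud(n,d):
    v,u=np.mgrid[0:400,0:640]; r,o=rays(n,np.c_[u.ravel(),v.ravel()])
    return (o+r*d.reshape(-1,1)).reshape(400,640,3)
def crop(p,x,y,w,h,f,out):
    cv2.imwrite(out,cv2.resize(np.ascontiguousarray(p[y:y+h,x:x+w,::-1]),None,fx=f,fy=f,interpolation=cv2.INTER_CUBIC))
E
python3 - <<'E'
from h import *
t=np.load("pics/top0.npz");s=np.load("pics/side0.npz")
crop(t["p"],180,205,160,90,5,"pics/t_l.png");crop(t["p"],365,155,120,80,6,"pics/t_r.png")
crop(s["p"],225,115,130,100,6,"pics/s_l.png");crop(s["p"],335,230,110,125,5,"pics/s_r.png")
ct=cloud("top",t["d"]);cs=cloud("side",s["d"])
for n,c,uv in[("top",ct,[(284,226),(222,238),(397,187),(424,196),(455,197),(273,163),(195,250),(214,271)]),("side",cs,[(298,190),(387,289),(270,139)])]:
    for u,v in uv: print(n,u,v,c[v,u].round(1))
E
```

```text
top 284 226 [488.2 188.2  62.8]
top 222 238 [455.4 337.7  97.9]
top 397 187 [578.6 -95.4  98.2]
top 424 196 [ 567.9 -176.8   31.6]
top 455 197 [ 553.2 -241.4   91.2]
top 273 163 [640.7 212.7 107.7]
top 195 250 [428.8 410.7  69.8]
top 214 271 [376.3 361.6  69.7]
side 298 190 [487.4 169.5  40.3]
side 387 289 [ 571.8 -175.3   33.4]
side 270 139 [462.  329.7  91.3]
```

View pics/t_l.png

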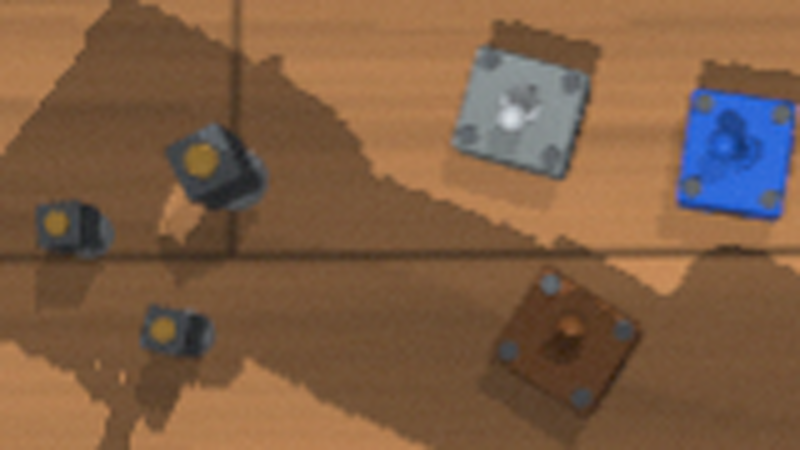

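View pics/t_r.png

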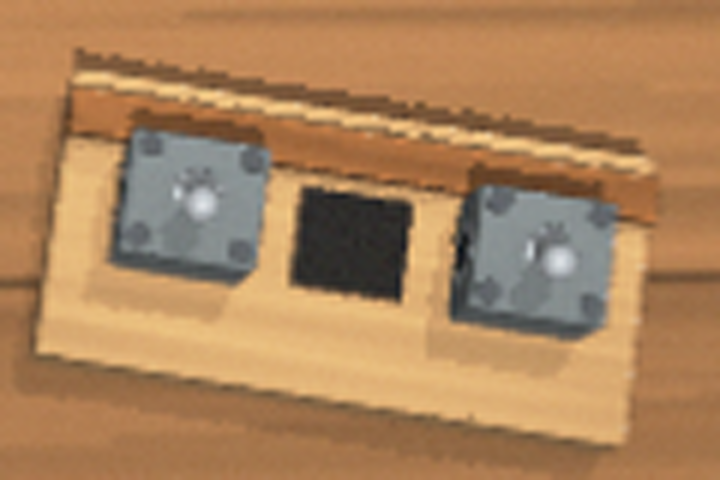

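View pics/s_l.png

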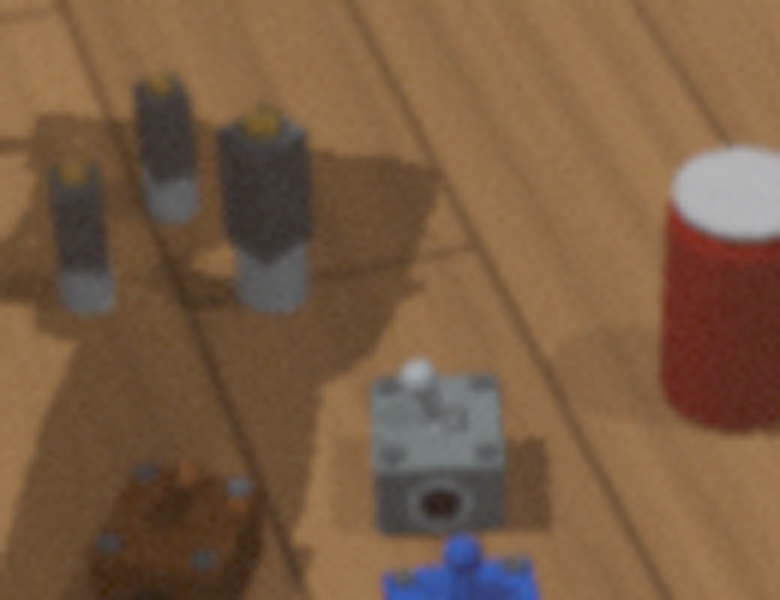

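View pics/s_r.png

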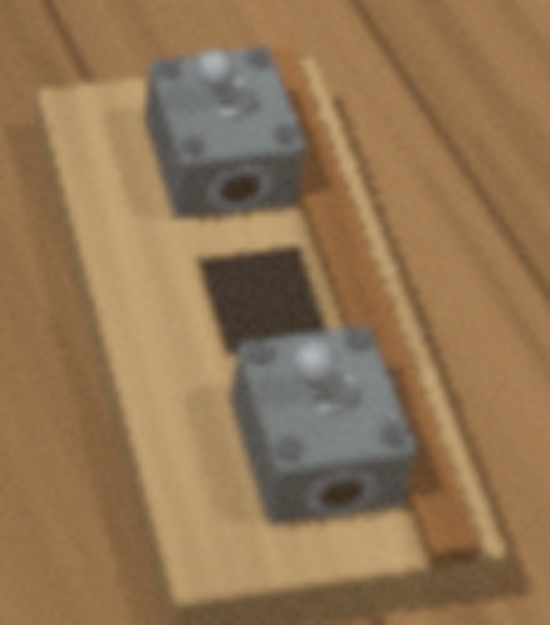

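```bash
cat > m1.py <<'E'
from h import *
t=np.load("pics/top0.npz");s=np.load("pics/side0.npz")
CL={"top":cloud("top",t["d"]),"side":cloud("side",s["d"])}
def rect(n,c,r,z,dz):
    P=CL[n].reshape(-1,3); m=(abs(P[:,2]-z)<dz)&(np.hypot(P[:,0]-c[0],P[:,1]-c[1])<r); Q=P[m]
    R=cv2.minAreaRect(Q[:,:2].astype(np.float32)); print(n,z,m.sum(),"mean",Q.mean(0).round(1),"rect",np.round(R[0],1),np.round(R[1],1),round(R[2],1))
for n in CL:
    rect(n,(485,183),50,40,5); rect(n,(485,183),30,66,6)
    rect(n,(573,-100),50,70,5); rect(n,(573,-100),40,96,6); rect(n,(553,-244),50,70,5);rect(n,(553,-244),40,96,6)
    rect(n,(455,334),35,93,7); rect(n,(455,334),35,60,20)
    rect(n,(640,212),50,110,5)
    # pad by colour
    p={"top":t,"side":s}[n]["p"]; P=CL[n]; m=(p.max(2)<75)&(np.hypot(P[:,:,0]-567,P[:,:,1]+175)<40)
    v,u=np.nonzero(m); Q=atz(n,np.c_[u,v],30); R=cv2.minAreaRect(Q[:,:2].astype(np.float32)); print(n,"pad",len(u),Q.mean(0).round(1),np.round(R[0],1),np.round(R[1],1),R[2])
# rail/board edges
tl=lambda x,y:(365+x/6,155+y/6)
print(atz("top",[tl(35,352),tl(627,445),tl(65,138),tl(650,222)],30).round(1))
E
python3 m1.py
```

```text
top 40 436 mean [490.  191.9  40.6] rect [490.2 192.2] [59.8 55.2] 74.6
top 66 31 mean [482.6 193.7  67. ] rect [482.9 193.1] [14.3 14.4] 44.8
top 70 439 mean [582.4 -99.3  70. ] rect [582.8 -99.6] [60.5 56. ] 79.5
top 96 30 mean [574.9 -97.5  96.7] rect [575.1 -97.4] [14.4 13.5] 51.5
top 70 436 mean [ 556.4 -247.5   69.9] rect [ 557.1 -248.7] [61.5 56.1] 80.3
top 96 33 mean [ 549.5 -247.    96.5] rect [ 549.6 -247.1] [13.4 15.2] 58.5
top 93 147 mean [458.  341.8  93.3] rect [458.  342.5] [29.8 30.5] 25.6
top 60 53 mean [454.  332.5  60. ] rect [455.  332.2] [18.9 39.6] 71.7
top 110 433 mean [634.  213.2 109.9] rect [634.  212.5] [58.8 58.5] 43.2
top pad 278 [ 570.7 -175.1   30. ] [ 571.  -175.2] [46.6 42.5] 81.72949981689453
side 40 313 mean [490.2 183.2  40.2] rect [491.9 187.4] [65.5 53.4] 73.5
side 66 30 mean [484.  188.   66.1] rect [484.9 189.1] [14.2 12.5] 71.8
side 70 497 mean [ 582.1 -107.5   70.5] rect [ 584.3 -102.7] [63.8 54.8] 79.6
side 96 43 mean [ 576.4 -102.9   96.6] rect [ 577.2 -101.3] [12.7 15.3] 85.6
side 70 676 mean [ 556.6 -253.6   71. ] rect [ 558.7 -250.5] [62.1 55.2] 80.6
side 96 55 mean [ 550.2 -250.1   96.6] rect [ 551.2 -248.5] [14.  14.5] 20.5
side 93 99 mean [458.9 337.3  92.1] rect [460.3 340.7] [31.7 32.1] 21.0
side 60 189 mean [458.4 331.9  60.5] rect [457.6 333.7] [29.6 40.6] 73.3
side 110 295 mean [635.1 208.  110.1] rect [635.8 209. ] [60.2 58.5] 11.1
side pad 286 [ 573.1 -172.6   30. ] [ 573.5 -172.8] [40.2 38.9] 81.18785858154297
[[ 522.6  -35.8   30. ]
 [ 479.1 -292.5   30. ]
 [ 617.8  -51.7   30. ]
 [ 577.7 -308.9   30. ]]
```

```bash
cat > g.py <<'E'
import numpy as np
from scipy.spatial.transform import Rotation as Ro
from rig import sense
def cur():
    s=sense(); q=s["ee_rot"]; return np.array(s["eef_pos"]),Ro.from_quat([q[1],q[2],q[3],q[0]]),s
def down(yaw,tilt=0,axis_yaw=0):
    """tool x down; z_tool horizontal at yaw (deg). tilt: then lean so tool x gets component towards axis_yaw"""
    z=np.array([np.cos(np.radians(yaw)),np.sin(np.radians(yaw)),0]);x=np.array([0,0,-1.]);y=np.cross(z,x)
    R=Ro.from_matrix(np.c_[x,y,z])
    a=np.radians(axis_yaw); ax=np.array([-np.sin(a),np.cos(a),0])
    return Ro.from_rotvec(-np.radians(tilt)*ax)*R
def goal(pos,R):
    p,R0,s=cur(); l=R0.inv().apply(np.array(pos)-p)/300; r=(R0.inv()*R).as_rotvec()/0.5
    print("lin",l.round(4).tolist(),"rot",r.round(4).tolist(),"dist",np.linalg.norm(l*300).round(1),"deg",np.degrees(np.linalg.norm(r*.5)).round(1))
def st():
    p,R,s=cur(); M=R.as_matrix(); print("t",round(s["time_s"],2),"p",p.round(1),"x",M[:,0].round(3),"z",M[:,2].round(3),"F",s["force"].round(1),"T",s["wrist_torque"].round(2),"w",round(s["grip_width"],3),"j",np.round(s["joints"],2))
E
python3 - <<'E'
from g import *
st()
for y in(-15.4,164.6):
    goal((490.3,192.3,120),down(y)); goal((490.3,192.3,13),down(y))
E
```

```text
t 0.1 p [210.5 480.7 230.8] x [-0.001 -0.001 -1.   ] z [ 0.401  0.916 -0.001] F [-0.1 -0.  -0.3] T [0.01 0.01 0.03] w 0.995 j [ 0.93  0.31  1.5   0.    1.33 -0.22]
lin [0.3696, -1.2401, -0.506] rot [2.8535, -0.0022, 0.0011] dist 416.8 deg 81.7
lin [0.7262, -1.2402, -0.5056] rot [2.8535, -0.0022, 0.0011] dist 457.1 deg 81.7
lin [0.3696, -1.2401, -0.506] rot [-3.4297, -0.0012, -0.0023] dist 416.8 deg 98.3
lin [0.7262, -1.2402, -0.5056] rot [-3.4297, -0.0012, -0.0023] dist 457.1 deg 98.3
```

```bash
python3 -m jog '[{"linear":[0.1,-0.45,-0.17],"rotation":[1,0,0],"grip":75},{"linear":[0.1,-0.45,-0.17],"rotation":[1,0,0],"grip":75},{"linear":[0.1,-0.45,-0.17],"rotation":[1,0,0],"grip":75},{"linear":[0.1,-0.45,-0.17],"rotation":[1,0,0],"grip":75},{"linear":[0.1,-0.45,-0.17],"rotation":[1,0,0],"grip":75}]' 40; python3 - <<'E'
from g import *
st()
goal((490.3,192.3,120),down(-15.4)); goal((490.3,192.3,13),down(-15.4))
E
```

```text
time_s: 0.52
eef_pos: [315.9, 377.0, 199.5]
ee_rot: [0.669, -0.226, 0.671, 0.224]
force: [-0.7, -0.3, 0.6]
grip_width: 0.878
t 0.52 p [315.9 377.  199.5] x [-0.002 -0.003 -1.   ] z [ 0.798  0.603 -0.003] F [-0.7 -0.3  0.6] T [ 0.   -0.01 -0.01] w 0.878 j [ 0.64  0.27  1.64 -0.    1.23 -0.01]
lin [0.2658, -0.8414, 0.0934] rot [1.8324, -0.0053, 0.0053] dist 266.2 deg 52.5
lin [0.6225, -0.841, 0.0946] rot [1.8324, -0.0053, 0.0053] dist 315.2 deg 52.5
```

```bash
python3 -m jog '[{"linear":[0.1,-0.45,0.05],"rotation":[1,0,0],"grip":75},{"linear":[0.1,-0.45,0.05],"rotation":[1,0,0],"grip":75},{"linear":[0.1,-0.45,0.05],"rotation":[1,0,0],"grip":75},{"linear":[0.1,-0.45,0.05],"rotation":[1,0,0],"grip":75},{"linear":[0.1,-0.45,0.05],"rotation":[1,0,0],"grip":75}]' 40; python3 - <<'E'
from g import *
st()
goal((490.3,192.3,100),down(-15.4)); goal((490.3,192.3,13),down(-15.4))
E
```

```text
time_s: 0.93
eef_pos: [410.7, 276.1, 168.6]
ee_rot: [0.704, -0.05, 0.707, 0.048]
force: [0.1, -0.2, 0.3]
grip_width: 0.876
t 0.93 p [410.7 276.1 168.6] x [-0.004 -0.004 -1.   ] z [ 0.99   0.138 -0.004] F [ 0.1 -0.2  0.3] T [ 0.01 -0.02  0.  ] w 0.876 j [ 0.36  0.31  1.67 -0.    1.16  0.22]
lin [0.2287, -0.3125, 0.2251] rot [0.8152, -0.0067, 0.0085] dist 134.4 deg 23.4
lin [0.5187, -0.3115, 0.2263] rot [0.8152, -0.0067, 0.0085] dist 193.8 deg 23.4
```

```bash
python3 -m jog '[{"linear":[0.21,-0.312,0.226],"rotation":[0.815,-0.007,0.008],"grip":75},{"linear":[0.21,-0.312,0.226],"rotation":[0.815,-0.007,0.008],"grip":75},{"linear":[0.21,-0.312,0.226],"rotation":[0.815,-0.007,0.008],"grip":75},{"linear":[0.21,-0.312,0.226],"rotation":[0.815,-0.007,0.008],"grip":75},{"linear":[0.21,-0.312,0.226],"rotation":[0.815,-0.007,0.008],"grip":75},{"linear":[0.21,-0.312,0.226],"rotation":[0.815,-0.007,0.008],"grip":75}]' 40; python3 - <<'E'
from g import *
from h import *
from rig import capture
st()
goal((490.3,192.3,13),down(-15.4))
p,d=capture("top"); crop(p,220,160,120,100,6,"pics/t1.png")
p,d=capture("side"); crop(p,235,90,130,125,5,"pics/s1.png")
E
```

```text
time_s: 1.43
eef_pos: [490.0, 193.4, 105.7]
ee_rot: [0.701, 0.093, 0.701, -0.094]
force: [-0.2, 1.1, -0.1]
grip_width: 0.879
t 1.43 p [490.  193.4 105.7] x [-0. -0. -1.] z [ 0.965 -0.262 -0.   ] F [-0.2  1.1 -0.1] T [-0.02  0.01  0.  ] w 0.879 j [0.15 0.45 1.65 0.   1.04 0.42]
lin [0.3091, -0.0032, 0.0019] rot [0.0071, -0.001, 0.0003] dist 92.7 deg 0.2
```

View pics/s1.png

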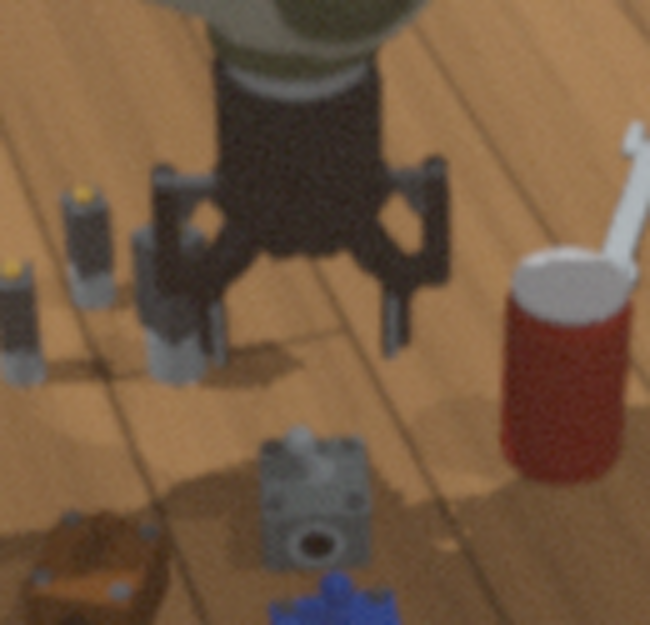

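View pics/t1.png

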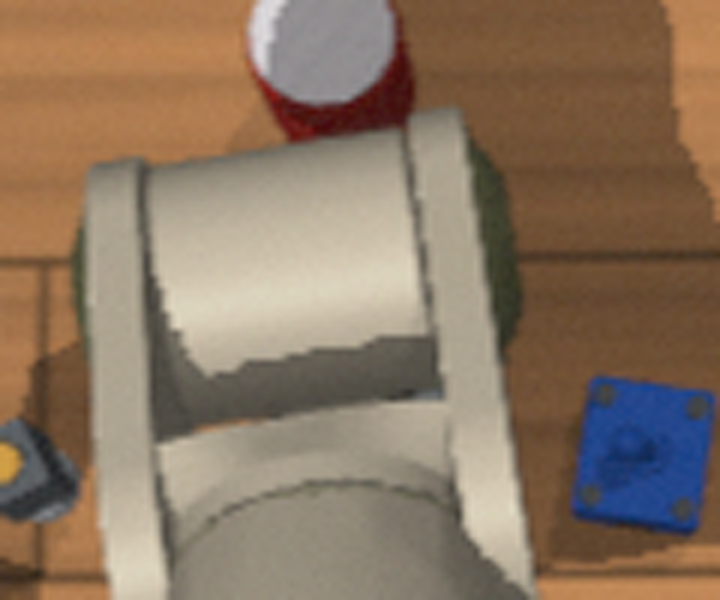

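The gripper sits over the block: fingers at about (215,330) and (395,330) in the side crop, with the block at (315,500). I'll descend and grip.

```bash
python3 -m jog '[{"linear":[0.1,-0.003,0.002],"rotation":[0.007,0,0],"grip":75},{"linear":[0.2,-0.003,0.002],"rotation":[0.007,0,0],"grip":75},{"linear":[0.28,-0.003,0.002],"rotation":[0.007,0,0],"grip":75},{"linear":[0.309,-0.003,0.002],"rotation":[0.007,0,0],"grip":75},{"linear":[0.309,-0.003,0.002],"rotation":[0.007,0,0],"grip":75},{"linear":[0.309,-0.003,0.002],"rotation":[0.007,0,0],"grip":60},{"linear":[0.309,-0.003,0.002],"rotation":[0.007,0,0],"grip":40},{"linear":[0.309,-0.003,0.002],"rotation":[0.007,0,0],"grip":40},{"linear":[0.309,-0.003,0.002],"rotation":[0.007,0,0],"grip":40},{"linear":[0.309,-0.003,0.002],"rotation":[0.007,0,0],"grip":40},{"linear":[0.309,-0.003,0.002],"rotation":[0.007,0,0],"grip":40}]' 60; python3 - <<'E'
from g import *
from h import *
from rig import capture
st()
p,d=capture("side"); crop(p,235,90,130,125,5,"pics/s2.png")
E
```

```text
time_s: 2.45
eef_pos: [492.1, 193.5, 16.2]
ee_rot: [0.703, 0.095, 0.699, -0.094]
force: [1.7, 2.2, 6.6]
grip_width: 0.631
t 2.45 p [492.1 193.5  16.2] x [ 0.006  0.001 -1.   ] z [ 0.964 -0.264  0.006] F [1.7 2.2 6.6] T [ 0.19 -0.04  0.1 ] w 0.631 j [0.15 0.59 1.71 0.   0.83 0.42]
```

View pics/s2.png

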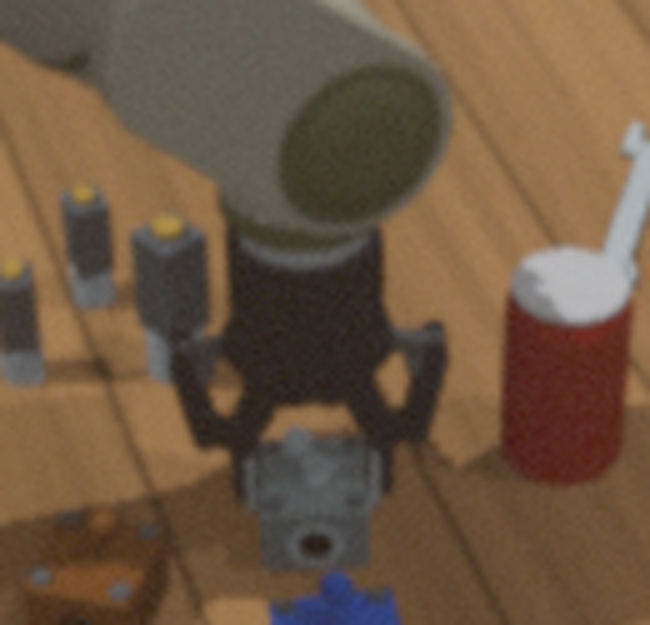

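```bash
python3 -m jog '[{"linear":[-0.1,0,0],"rotation":[0,0,0],"grip":40},{"linear":[-0.2,0,0],"rotation":[0,0,0],"grip":40},{"linear":[-0.3,0,0],"rotation":[0,0,0],"grip":40},{"linear":[-0.4,0,0],"rotation":[0,0,0],"grip":40},{"linear":[-0.45,0,0],"rotation":[0,0,0],"grip":40},{"linear":[-0.45,0,0],"rotation":[0,0,0],"grip":40}]' 60; python3 - <<'E'
from g import *
st()
goal((555,-173,152),down(-9.8));goal((570.5,-175,152),down(-9.8))
E
```

```text
time_s: 3.0
eef_pos: [492.5, 193.7, 155.2]
ee_rot: [0.705, 0.095, 0.696, -0.093]
force: [1.7, -0.4, -6.4]
grip_width: 0.627
t 3.0 p [492.5 193.7 155.2] x [ 0.013  0.002 -1.   ] z [ 0.965 -0.264  0.012] F [ 1.7 -0.4 -6.4] T [ 0.04 -0.05  0.02] w 0.627 j [0.15 0.39 1.6  0.   1.14 0.42]
lin [0.0105, -1.1242, 0.5233] rot [-0.1917, 0.0243, -0.01] dist 372.0 deg 5.5
lin [0.0111, -1.117, 0.5749] rot [-0.1917, 0.0243, -0.01] dist 376.9 deg 5.5
```

```bash
python3 -m jog '[{"linear":[0,-0.1,0.05],"rotation":[-0.03,0,0],"grip":40},{"linear":[0,-0.2,0.1],"rotation":[-0.06,0,0],"grip":40},{"linear":[0,-0.3,0.14],"rotation":[-0.08,0.01,0],"grip":40},{"linear":[0,-0.4,0.18],"rotation":[-0.1,0.02,0],"grip":40},{"linear":[0,-0.5,0.23],"rotation":[-0.12,0.02,0],"grip":40},{"linear":[0,-0.6,0.28],"rotation":[-0.14,0.024,0],"grip":40},{"linear":[0,-0.7,0.33],"rotation":[-0.16,0.024,-0.01],"grip":40},{"linear":[0,-0.8,0.37],"rotation":[-0.19,0.024,-0.01],"grip":40},{"linear":[0,-0.9,0.42],"rotation":[-0.19,0.024,-0.01],"grip":40},{"linear":[0,-0.98,0.46],"rotation":[-0.19,0.024,-0.01],"grip":40},{"linear":[0,-0.98,0.46],"rotation":[-0.19,0.024,-0.01],"grip":40},{"linear":[0,-0.98,0.46],"rotation":[-0.19,0.024,-0.01],"grip":40}]' 60; python3 - <<'E'
from g import *
st()
goal((565,-174.5,120),down(-9.8));goal((570,-175,120),down(-9.8))
E
```

```text
time_s: 4.0
eef_pos: [547.2, -127.1, 153.4]
ee_rot: [0.703, 0.062, 0.705, -0.061]
force: [-0.3, 0.9, -8.0]
grip_width: 0.63
t 4.0 p [ 547.2 -127.1  153.4] x [-0.003  0.001 -1.   ] z [ 0.985 -0.173 -0.003] F [-0.3  0.9 -8. ] T [ 0.07  0.03 -0.02] w 0.63 j [-0.44  0.46  1.49  0.    1.19 -0.26]
lin [0.1111, -0.1453, 0.086] rot [-0.0061, -0.0056, -0.0019] dist 60.6 deg 0.2
lin [0.111, -0.1441, 0.1027] rot [-0.0061, -0.0056, -0.0019] dist 62.7 deg 0.2
```

```bash
python3 -m jog '[{"linear":[0,-0.08,0.05],"rotation":[0,0,0],"grip":40},{"linear":[0.05,-0.146,0.086],"rotation":[-0.006,-0.005,0],"grip":40},{"linear":[0.11,-0.146,0.086],"rotation":[-0.006,-0.005,0],"grip":40},{"linear":[0.11,-0.146,0.086],"rotation":[-0.006,-0.005,0],"grip":40},{"linear":[0.11,-0.146,0.086],"rotation":[-0.006,-0.005,0],"grip":40}]' 60; python3 - <<'E'
from g import *
from h import *
from rig import capture
st()
p,d=capture("side"); crop(p,325,170,120,150,4,"pics/s3.png"); np.savez("pics/s3.npz",p=p,d=d)
p,d=capture("top"); crop(p,355,120,140,120,5,"pics/t3.png")
goal((568,-175,47),down(-9.8))
E
```

```text
time_s: 4.42
eef_pos: [564.1, -173.2, 119.0]
ee_rot: [0.703, 0.061, 0.706, -0.059]
force: [0.8, 0.8, -6.0]
grip_width: 0.628
t 4.42 p [ 564.1 -173.2  119. ] x [-0.004  0.003 -1.   ] z [ 0.986 -0.169 -0.004] F [ 0.8  0.8 -6. ] T [ 0.05 -0.02  0.02] w 0.628 j [-0.5   0.56  1.43  0.    1.15 -0.33]
lin [0.2469, -0.0031, 0.0101] rot [0.0026, 0.0003, -0.002] dist 74.1 deg 0.1
```

View pics/s3.png

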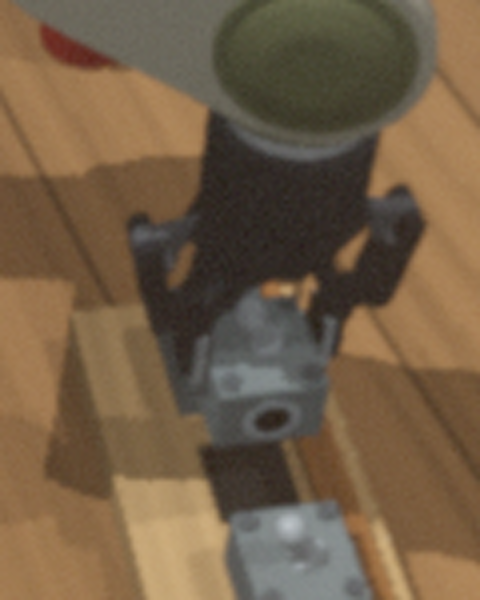

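View pics/t3.png

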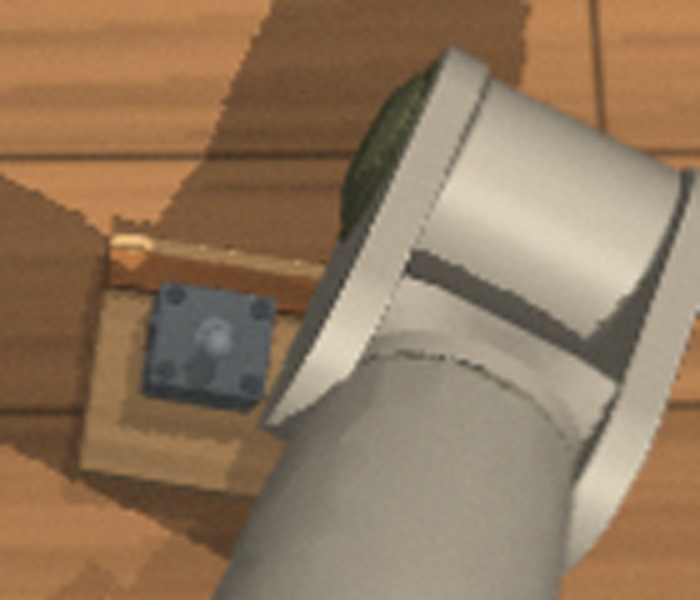

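```bash
python3 -m jog '[{"linear":[0.07,-0.003,0.005],"rotation":[0,0,0],"grip":40},{"linear":[0.14,-0.004,0.005],"rotation":[0,0,0],"grip":40},{"linear":[0.19,-0.004,0.005],"rotation":[0,0,0],"grip":40},{"linear":[0.22,-0.004,0.005],"rotation":[0,0,0],"grip":40},{"linear":[0.235,-0.004,0.005],"rotation":[0,0,0],"grip":40},{"linear":[0.24,-0.004,0.005],"rotation":[0,0,0],"grip":40},{"linear":[0.24,-0.004,0.005],"rotation":[0,0,0],"grip":40}]' 60; python3 - <<'E'
from g import *
from h import *
from rig import capture
st()
p,d=capture("side"); crop(p,335,200,110,140,5,"pics/s4.png")
goal((572,-175,46),down(-9.8))
E
```

```text
time_s: 5.1
eef_pos: [566.9, -175.0, 49.9]
ee_rot: [0.705, 0.06, 0.704, -0.06]
force: [0.7, -0.8, -6.7]
grip_width: 0.63
t 5.1 p [ 566.9 -175.    49.9] x [ 0.002  0.    -1.   ] z [ 0.986 -0.169  0.001] F [ 0.7 -0.8 -6.7] T [ 0.01 -0.04  0.  ] w 0.63 j [-0.5   0.65  1.48  0.    1.01 -0.33]
lin [0.014, 0.0034, 0.0162] rot [0.003, 0.0039, -0.0008] dist 6.5 deg 0.1
```

View pics/s4.png

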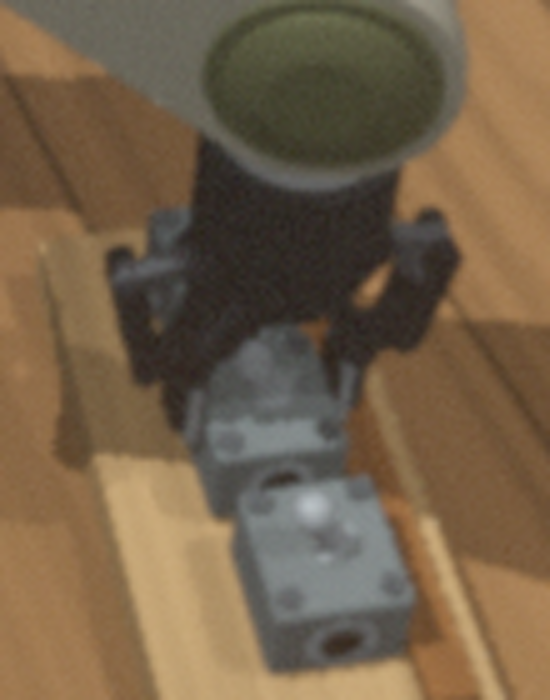

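```bash
python3 -m jog '[{"linear":[0.007,0,0],"rotation":[0,0,0],"grip":40},{"linear":[0.014,0,0],"rotation":[0,0,0],"grip":40},{"linear":[0.02,0,0],"rotation":[0,0,0],"grip":40},{"linear":[0.02,0,0],"rotation":[0,0,0],"grip":40}]' 60; python3 - <<'E'
from g import *
st()
E
```

```text
time_s: 5.48
eef_pos: [567.5, -175.4, 46.2]
ee_rot: [0.706, 0.06, 0.703, -0.06]
force: [-5.7, 2.1, 8.5]
grip_width: 0.624
t 5.48 p [ 567.5 -175.4   46.2] x [ 0.003 -0.001 -1.   ] z [ 0.986 -0.169  0.004] F [-5.7  2.1  8.5] T [ 0.43  0.77 -0.02] w 0.624 j [-0.5   0.66  1.48  0.    1.   -0.33]
```

```bash
python3 -m jog '[{"linear":[0,0,0.004],"rotation":[0,0,0],"grip":40},{"linear":[0,0,0.008],"rotation":[0,0,0],"grip":40},{"linear":[0,0,0.012],"rotation":[0,0,0],"grip":40},{"linear":[0,0,0.012],"rotation":[0,0,0],"grip":40}]' 60; python3 - <<'E'
from g import *
st()
E
```

```text
time_s: 5.82
eef_pos: [571.2, -176.1, 46.3]
ee_rot: [0.706, 0.06, 0.703, -0.06]
force: [-1.9, 0.7, -3.1]
grip_width: 0.628
t 5.82 p [ 571.2 -176.1   46.3] x [ 0.003 -0.001 -1.   ] z [ 0.986 -0.168  0.003] F [-1.9  0.7 -3.1] T [0.1  0.24 0.  ] w 0.628 j [-0.5   0.66  1.47  0.    1.   -0.33]
```

```bash
python3 -m jog '[{"linear":[0,0,0.005],"rotation":[0,0,0],"grip":40},{"linear":[0,0,0.01],"rotation":[0,0,0],"grip":40},{"linear":[0,0,0.014],"rotation":[0,0,0],"grip":40},{"linear":[0,0,0.014],"rotation":[0,0,0],"grip":40}]' 60; python3 - <<'E'
from g import *
st()
E
```

```text
time_s: 6.15
eef_pos: [573.0, -176.4, 46.5]
ee_rot: [0.703, 0.06, 0.706, -0.059]
force: [-17.3, 2.0, 8.7]
grip_width: 0.629
t 6.15 p [ 573.  -176.4   46.5] x [-0.004  0.001 -1.   ] z [ 0.986 -0.168 -0.004] F [-17.3   2.    8.7] T [ 0.35  2.86 -0.16] w 0.629 j [-0.49  0.67  1.46 -0.    1.02 -0.32]
```

The block is touching the rail (Fx −17 N at x=573). I'll release it and retreat upwards.

```bash
python3 -m jog '[{"linear":[0,0,-0.002],"rotation":[0,0.01,0],"grip":40},{"linear":[0,0,-0.002],"rotation":[0,0.01,0],"grip":56},{"linear":[0,0,-0.002],"rotation":[0,0.01,0],"grip":70},{"linear":[0,0,-0.002],"rotation":[0,0.01,0],"grip":70},{"linear":[0,0,-0.002],"rotation":[0,0.01,0],"grip":70},{"linear":[-0.02,0,-0.002],"rotation":[0,0.01,0],"grip":70},{"linear":[-0.08,0,-0.002],"rotation":[0,0.01,0],"grip":70},{"linear":[-0.2,0,-0.002],"rotation":[0,0,0],"grip":70},{"linear":[-0.33,0,-0.002],"rotation":[0,0,0],"grip":70},{"linear":[-0.45,0,-0.002],"rotation":[0,0,0],"grip":70},{"linear":[-0.45,0,-0.002],"rotation":[0,0,0],"grip":70},{"linear":[-0.45,0,-0.002],"rotation":[0,0,0],"grip":70}]' 60; python3 - <<'E'
from g import *
from h import *
from rig import capture
st()
p,d=capture("side"); crop(p,335,200,110,140,5,"pics/s5.png")
for a in(25.6,-64.4,115.6): goal((458.3,342,160),down(a))
E
```

```text
time_s: 7.15
eef_pos: [573.7, -176.7, 184.0]
ee_rot: [0.705, 0.059, 0.704, -0.06]
force: [-0.1, -0.8, -0.9]
grip_width: 0.82
t 7.15 p [ 573.7 -176.7  184. ] x [ 0.001 -0.001 -1.   ] z [ 0.986 -0.168  0.001] F [-0.1 -0.8 -0.9] T [-0.02 -0.01 -0.05] w 0.82 j [-0.49  0.51  1.33 -0.    1.3  -0.32]
lin [0.0746, 1.639, -0.6673] rot [-1.2318, -0.0053, -0.0017] dist 531.4 deg 35.3
lin [0.0746, 1.639, -0.6673] rot [1.9098, -0.0051, 0.0026] dist 531.4 deg 54.7
lin [0.0746, 1.639, -0.6673] rot [-4.3734, -0.0031, -0.006] dist 531.4 deg 125.3
```

View pics/s5.png

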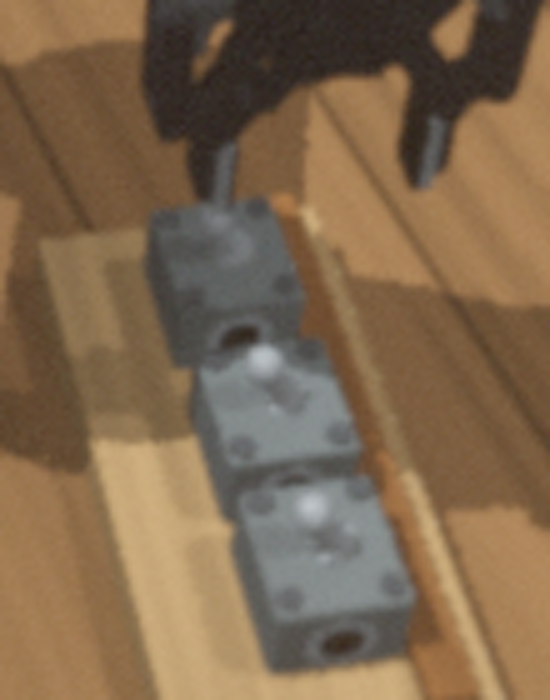

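The block stands against the rail in line with its neighbours, nipple to the front (crop 265,360). On to the coupler.

```bash
python3 -m jog '[{"linear":[0,0.12,-0.05],"rotation":[-0.1,0,0],"grip":62},{"linear":[0,0.24,-0.1],"rotation":[-0.2,0,0],"grip":62},{"linear":[0,0.36,-0.15],"rotation":[-0.3,0,0],"grip":62},{"linear":[0,0.48,-0.2],"rotation":[-0.4,0,0],"grip":62},{"linear":[0,0.6,-0.25],"rotation":[-0.5,0,0],"grip":62},{"linear":[0,0.72,-0.3],"rotation":[-0.6,0,0],"grip":62},{"linear":[0,0.84,-0.35],"rotation":[-0.7,0,0],"grip":62},{"linear":[0,0.96,-0.4],"rotation":[-0.8,0,0],"grip":62},{"linear":[0,1,-0.42],"rotation":[-0.9,0,0],"grip":62},{"linear":[0,1,-0.42],"rotation":[-0.9,0,0],"grip":62},{"linear":[0,1,-0.42],"rotation":[-0.9,0,0],"grip":62}]' 60; python3 - <<'E'
from g import *
from h import *
from rig import capture
st()
p,d=capture("top"); np.savez("pics/top6.npz",p=p,d=d); crop(p,365,155,120,80,6,"pics/t6.png")
P=cloud("top",d).reshape(-1,3)
def rect(c,r,z,dz):
    m=(abs(P[:,2]-z)<dz)&(np.hypot(P[:,0]-c[0],P[:,1]-c[1])<r);Q=P[m];R=cv2.minAreaRect(Q[:,:2].astype(np.float32));print(z,m.sum(),Q.mean(0).round(1),np.round(R[0],1),np.round(R[1],1),round(R[2],1))
for c in((582.6,-99.5),(570.5,-174),(557,-248.5)): rect(c,36,70,5);rect(c,28,96,6)
for a in(25.6,): goal((458.3,342,130),down(a))
E
```

```text
time_s: 8.12
eef_pos: [498.7, 140.7, 181.1]
ee_rot: [0.698, -0.099, 0.702, 0.099]
force: [0.7, -0.4, -0.6]
grip_width: 0.725
t 8.12 p [498.7 140.7 181.1] x [-0.005  0.    -1.   ] z [ 0.961  0.278 -0.004] F [ 0.7 -0.4 -0.6] T [-0.03 -0.02  0.02] w 0.725 j [ 0.05  0.35  1.59  0.    1.21 -0.23]
70 429 [582.2 -99.1  70.1] [583.  -99.6] [60.3 55.1] 79.2
96 29 [574.9 -97.7  96.9] [574.6 -97.6] [12.4 14.6] 43.3
70 414 [ 569.5 -176.    70. ] [ 570.1 -177.7] [59.7 55.9] 79.9
96 30 [ 561.7 -176.2   96.3] [ 562.2 -176.2] [14.1 12.7] 8.2
70 431 [ 556.6 -247.3   70. ] [ 556.9 -248.8] [61.6 56. ] 80.2
96 31 [ 549.4 -246.6   96.3] [ 549.8 -247.1] [14.1 14.2] 51.6
lin [0.1717, 0.6847, 0.0559] rot [-0.3343, -0.0079, -0.0032] dist 212.4 deg 9.6
```

View pics/t6.png

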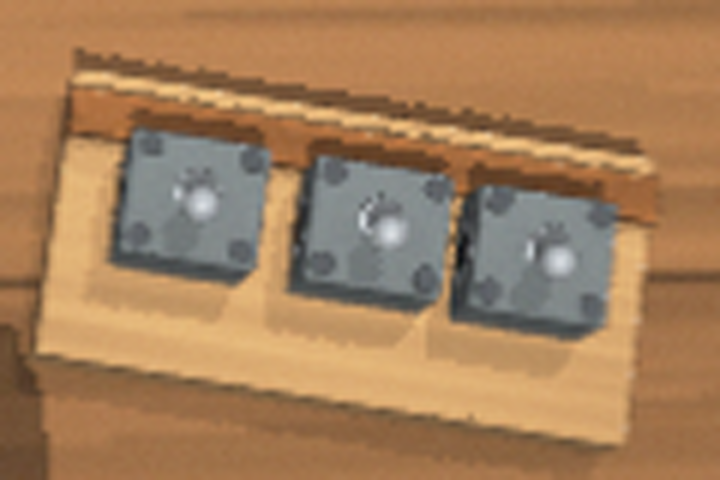

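```bash
python3 -m jog '[{"linear":[0,0.12,0.01],"rotation":[-0.06,0,0],"grip":62},{"linear":[0,0.24,0.02],"rotation":[-0.12,0,0],"grip":62},{"linear":[0,0.36,0.03],"rotation":[-0.18,0,0],"grip":62},{"linear":[0,0.48,0.04],"rotation":[-0.24,0,0],"grip":62},{"linear":[0,0.6,0.05],"rotation":[-0.3,0,0],"grip":62},{"linear":[0.08,0.68,0.06],"rotation":[-0.334,-0.008,-0.003],"grip":62},{"linear":[0.14,0.685,0.063],"rotation":[-0.334,-0.008,-0.003],"grip":62},{"linear":[0.14,0.685,0.063],"rotation":[-0.334,-0.008,-0.003],"grip":62},{"linear":[0.14,0.685,0.063],"rotation":[-0.334,-0.008,-0.003],"grip":62}]' 60; python3 - <<'E'
from g import *
from h import *
from rig import capture
st()
p,d=capture("side"); crop(p,215,60,130,125,5,"pics/s7.png")
goal((460.6,343,42),down(25.6))
E
```

```text
time_s: 8.92
eef_pos: [460.8, 341.4, 138.8]
ee_rot: [0.689, -0.156, 0.69, 0.156]
force: [0.5, 0.2, 0.9]
grip_width: 0.723
t 8.92 p [460.8 341.4 138.8] x [-0.002 -0.001 -1.   ] z [ 0.903  0.43  -0.002] F [0.5 0.2 0.9] T [-0.05 -0.07  0.05] w 0.723 j [ 0.43  0.5   1.47 -0.    1.17 -0.01]
lin [0.3266, 0.0056, -0.0001] rot [-0.0051, 0.0002, 0.0002] dist 98.0 deg 0.1
```

View pics/s7.png

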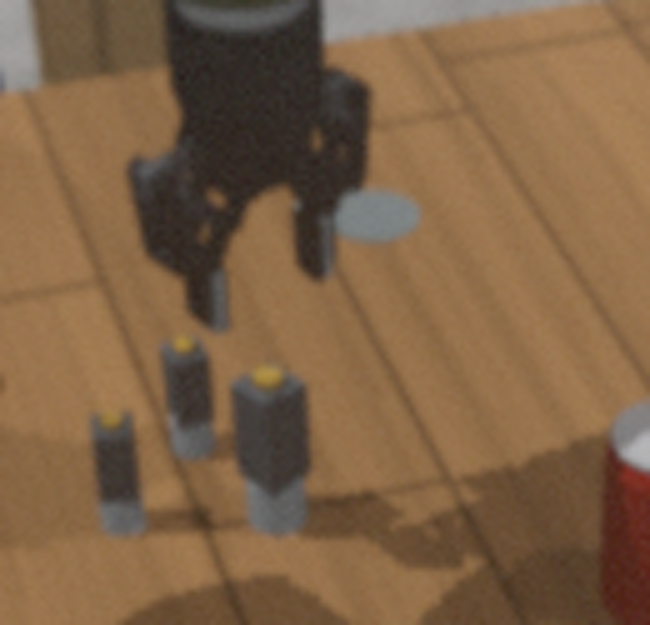

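```bash
python3 -m jog '[{"linear":[0.1,0.0056,0],"rotation":[-0.005,0,0],"grip":62},{"linear":[0.2,0.0056,0],"rotation":[-0.005,0,0],"grip":62},{"linear":[0.28,0.0056,0],"rotation":[-0.005,0,0],"grip":62},{"linear":[0.32,0.0056,0],"rotation":[-0.005,0,0],"grip":62},{"linear":[0.33,0.0056,0],"rotation":[-0.005,0,0],"grip":62},{"linear":[0.33,0.0056,0],"rotation":[-0.005,0,0],"grip":45},{"linear":[0.33,0.0056,0],"rotation":[-0.005,0,0],"grip":30},{"linear":[0.33,0.0056,0],"rotation":[-0.005,0,0],"grip":15},{"linear":[0.33,0.0056,0],"rotation":[-0.005,0,0],"grip":15},{"linear":[0.33,0.0056,0],"rotation":[-0.005,0,0],"grip":15},{"linear":[0.33,0.0056,0],"rotation":[-0.005,0,0],"grip":15},{"linear":[0.33,0.0056,0],"rotation":[-0.005,0,0],"grip":15},{"linear":[0.33,0.0056,0],"rotation":[-0.005,0,0],"grip":15}]' 80; python3 - <<'E'
from g import *
from h import *
from rig import capture
st()
p,d=capture("side"); crop(p,215,60,130,125,5,"pics/s8.png")
E
```

```text
time_s: 10.05
eef_pos: [461.8, 343.2, 42.8]
ee_rot: [0.691, -0.157, 0.688, 0.157]
force: [0.5, -2.2, 6.8]
grip_width: 0.342
t 10.05 p [461.8 343.2  42.8] x [ 0.003  0.001 -1.   ] z [0.902 0.432 0.004] F [ 0.5 -2.2  6.8] T [-0.42 -0.13 -0.02] w 0.342 j [ 0.44  0.63  1.55 -0.    0.96 -0.01]
```

View pics/s8.png

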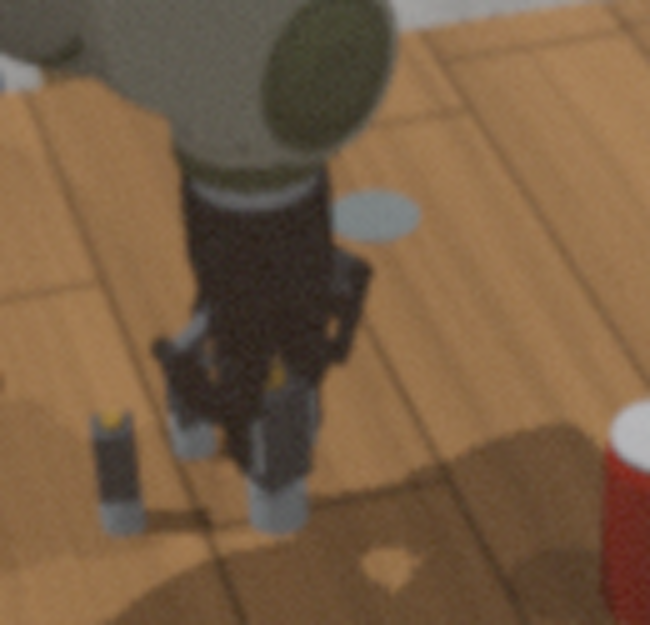

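```bash
python3 -m jog '[{"linear":[-0.05,0,0],"rotation":[0,0,0],"grip":15},{"linear":[-0.15,0,0],"rotation":[0,0,0],"grip":15},{"linear":[-0.27,0,0],"rotation":[0,0,0],"grip":15},{"linear":[-0.38,0,0],"rotation":[0,0,0],"grip":15},{"linear":[-0.48,0,0],"rotation":[0,0,0],"grip":15},{"linear":[-0.53,0,0],"rotation":[0,0,0],"grip":15},{"linear":[-0.53,0,0],"rotation":[0,0,0],"grip":15}]' 80; cat > tgt.py <<'E'
from g import *
psi=np.radians(-10);t=np.radians(25)
a=np.array([-np.sin(t)*np.cos(psi),-np.sin(t)*np.sin(psi),np.cos(t)])
tip=np.array([562.1,-174.2,99])
RT=down(-10,25,-10)
def tcp(stand,tip=tip,L=42.8): return tip+a*(L+stand)
E
python3 - <<'E'
from tgt import *
st(); print(RT.as_matrix().round(3),a,tcp(45))
goal((510,90,210),down(8)); goal(tcp(45)+[0,0,20],RT)
E
```

```text
time_s: 10.68
eef_pos: [462.2, 343.7, 205.8]
ee_rot: [0.693, -0.156, 0.686, 0.157]
force: [-0.0, 0.6, -3.7]
grip_width: 0.341
t 10.68 p [462.2 343.7 205.8] x [ 0.01   0.004 -1.   ] z [0.902 0.432 0.011] F [-0.   0.6 -3.7] T [ 0.04 -0.03  0.03] w 0.341 j [ 0.44  0.44  1.39 -0.    1.31 -0.01]
[[ 0.416  0.174  0.893]
 [-0.073  0.985 -0.157]
 [-0.906 -0.     0.423]] [-0.41619774  0.07338689  0.90630779] [ 525.55783836 -167.75663097  178.5738237 ]
lin [-0.0157, -0.8315, -0.2219] rot [0.6148, 0.021, -0.0019] dist 258.2 deg 17.6
lin [0.0195, -1.6287, -0.5469] rot [1.2215, -0.8235, -0.2762] dist 515.4 deg 42.9
```

```bash
python3 -m jog '[{"linear":[0,-0.12,-0.03],"rotation":[0.08,0,0],"grip":15},{"linear":[0,-0.24,-0.06],"rotation":[0.16,0,0],"grip":15},{"linear":[0,-0.36,-0.1],"rotation":[0.26,0,0],"grip":15},{"linear":[0,-0.48,-0.13],"rotation":[0.36,0,0],"grip":15},{"linear":[0,-0.6,-0.16],"rotation":[0.46,0.01,0],"grip":15},{"linear":[-0.01,-0.72,-0.19],"rotation":[0.54,0.02,0],"grip":15},{"linear":[-0.016,-0.83,-0.222],"rotation":[0.615,0.02,0],"grip":15},{"linear":[-0.016,-0.83,-0.222],"rotation":[0.615,0.02,0],"grip":15}]' 80; 
python3 - <<'E'
from tgt import *
st()
goal(tcp(45)+[0,0,20],RT)
E
```

```text
time_s: 11.35
eef_pos: [510.2, 85.3, 208.9]
ee_rot: [0.705, -0.047, 0.706, 0.047]
force: [0.2, 0.2, -4.1]
grip_width: 0.344
t 11.35 p [510.2  85.3 208.9] x [-0.001 -0.001 -1.   ] z [ 0.991  0.132 -0.001] F [ 0.2  0.2 -4.1] T [0.04 0.01 0.01] w 0.344 j [-0.06  0.32  1.55 -0.    1.27 -0.19]
lin [0.0347, -0.8429, -0.0608] rot [0.6045, -0.8684, -0.1328] dist 253.7 deg 30.6
```

```bash
python3 -m jog '[{"linear":[0,-0.1,0],"rotation":[0.08,-0.11,-0.02],"grip":15},{"linear":[0,-0.2,-0.01],"rotation":[0.15,-0.22,-0.03],"grip":15},{"linear":[0,-0.3,-0.02],"rotation":[0.23,-0.33,-0.05],"grip":15},{"linear":[0,-0.41,-0.03],"rotation":[0.31,-0.44,-0.07],"grip":15},{"linear":[0,-0.52,-0.04],"rotation":[0.38,-0.55,-0.08],"grip":15},{"linear":[0,-0.63,-0.05],"rotation":[0.45,-0.65,-0.1],"grip":15},{"linear":[0.01,-0.74,-0.06],"rotation":[0.53,-0.76,-0.12],"grip":15},{"linear":[0.03,-0.84,-0.061],"rotation":[0.604,-0.868,-0.133],"grip":15},{"linear":[0.035,-0.843,-0.061],"rotation":[0.604,-0.868,-0.133],"grip":15},{"linear":[0.035,-0.843,-0.061],"rotation":[0.604,-0.868,-0.133],"grip":15},{"linear":[0.035,-0.843,-0.061],"rotation":[0.604,-0.868,-0.133],"grip":15}]' 80; 
python3 - <<'E'
from tgt import *
from h import *
from rig import capture
st()
goal(tcp(25),RT)
p,d=capture("side"); crop(p,335,150,110,150,4,"pics/s9.png"); np.savez("pics/s9.npz",p=p,d=d)
p,d=capture("top"); crop(p,345,120,150,120,5,"pics/t9.png"); np.savez("pics/t9.npz",p=p,d=d)
E
```

```text
time_s: 12.27
eef_pos: [525.0, -167.1, 197.5]
ee_rot: [0.84, 0.047, 0.536, -0.073]
force: [0.5, 0.2, -2.4]
grip_width: 0.341
t 12.27 p [ 525.  -167.1  197.5] x [ 0.414 -0.072 -0.907] z [ 0.894 -0.157  0.42 ] F [ 0.5  0.2 -2.4] T [ 0.09  0.39 -0.04] w 0.341 j [-0.61  0.2   1.81  0.26  0.76 -0.59]
lin [0.1248, -0.002, -0.0243] rot [0.0005, -0.0054, -0.0019] dist 38.1 deg 0.2
```

View pics/s9.png

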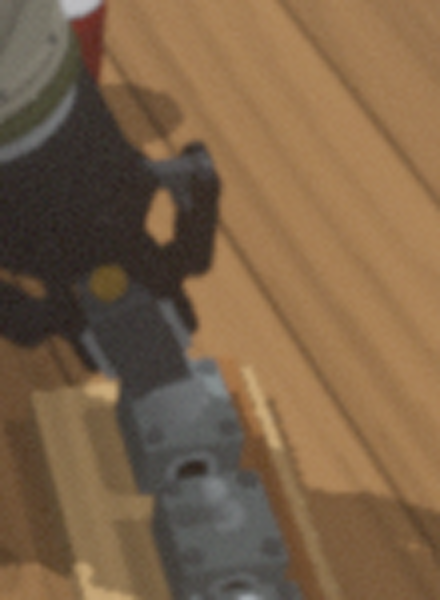

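View pics/t9.png

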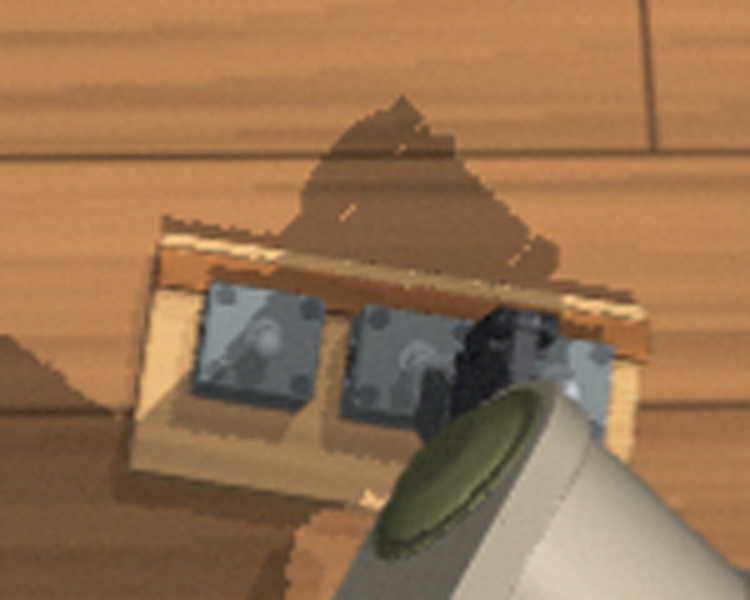

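```bash
cat > ov.py <<'E'
from tgt import *
from h import *
def ring(o,R,z,r,n=24):
    th=np.linspace(0,2*np.pi,n); return o+ (np.c_[r*np.cos(th),r*np.sin(th),np.full(n,z)])@R.T
def draw(n,p,pose,tip,f,x,y,w,h,out,off=(0,0,0),L=42.8):
    pos,Rm=pose; off=np.array(off,float)
    # coupler frame: z=-toolx, x=toolz
    zc=-Rm[:,0];xc=Rm[:,2];yc=np.cross(zc,xc);Rc=np.c_[xc,yc,zc]; o=pos+Rm[:,0]*L+off
    im=cv2.resize(np.ascontiguousarray(p[y:y+h,x:x+w,::-1]),None,fx=f,fy=f,interpolation=cv2.INTER_CUBIC)
    def pl(P,c):
        q=((pix(n,P)-[x,y]+.5)*f).round().astype(np.int32); cv2.polylines(im,[q.reshape(-1,1,2)],False,c,1,cv2.LINE_AA)
    pl(ring(o,Rc,0,16.5),(0,255,0)); pl(ring(o,Rc,30,16.5),(0,255,0))
    sq=np.array([[15,15],[15,-15],[-15,-15],[-15,15],[15,15]])
    for z in(30,92): pl(o+np.c_[sq,np.full(5,z)]@Rc.T,(0,255,255))
    hc=tip-8*a; u=np.cross(a,[0,0,1.]);
    c=(pix(n,hc[None])[0]-[x,y]+.5)*f; 
    k=np.linalg.norm(pix(n,[hc+8*C[n]["world_from_camera"][:3,0]])[0]-pix(n,[hc])[0])*f
    cv2.circle(im,tuple(c.round().astype(int)),int(round(k)),(0,0,255),1,cv2.LINE_AA)
    pl(np.array([tip,tip-32*a]),(255,0,255))
    cv2.imwrite(out,im)
E
python3 - <<'E'
from ov import *
s=np.load("pics/s9.npz");t=np.load("pics/t9.npz")
p,R,_=cur();M=R.as_matrix()
draw("side",s["p"],(p,M),tip,6,345,200,100,100,"pics/s9o.png")
draw("top",t["p"],(p,M),tip,6,400,150,100,90,"pics/t9o.png")
# block tip estimates from clouds: head sphere in each camera
for n,d in(("side",s["d"]),("top",t["d"])):
    P=cloud(n,d).reshape(-1,3); h=tip-8*a
    m=(np.linalg.norm(P-h,axis=1)<14)&(P[:,2]>h[2]-5)
    print(n,m.sum(),P[m].mean(0).round(1),h.round(1))
E
```

```text
side 51 [ 563.1 -180.8   97. ] [ 565.4 -174.8   91.7]
top 4 [ 566.3 -172.3   95.9] [ 565.4 -174.8   91.7]
```

View pics/s9o.png

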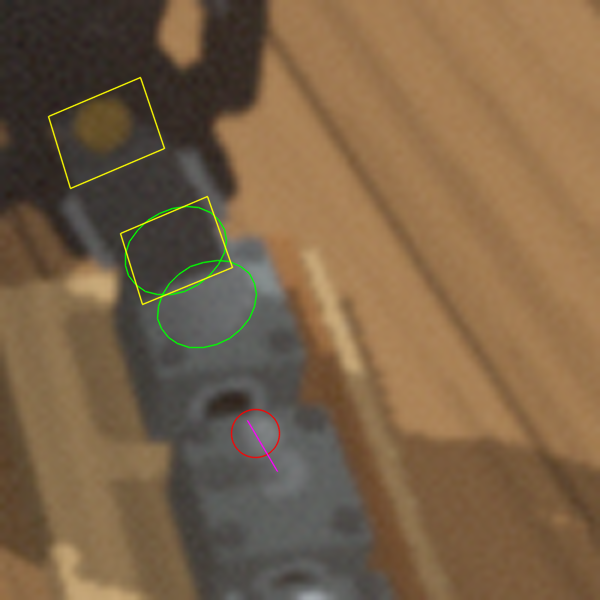

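View pics/t9o.png

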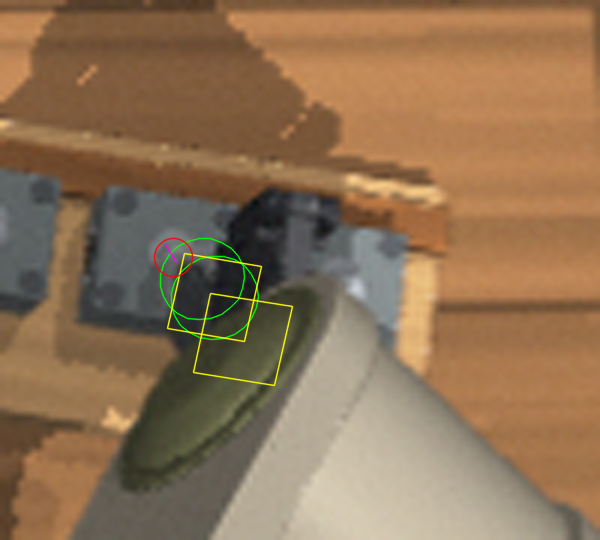

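```bash
python3 - <<'E'
from ov import *
s=np.load("pics/s9.npz");t=np.load("pics/t9.npz");t6=np.load("pics/top6.npz");s0=np.load("pics/side0.npz")
def enh(p,x,y,w,h,f):
    c=p[y:y+h,x:x+w].astype(float); lo,hi=np.percentile(c,2),np.percentile(c,85); c=np.clip((c-lo)/(hi-lo)*255,0,255).astype(np.uint8)
    return cv2.resize(np.ascontiguousarray(c[:,:,::-1]),None,fx=f,fy=f,interpolation=cv2.INTER_CUBIC)
A=enh(t["p"],412,175,40,30,10);B=enh(t6["p"],412,175,40,30,10)
cv2.imwrite("pics/e1.png",np.hstack([A,B]))
A=enh(s["p"],355,235,60,60,10); cv2.imwrite("pics/e2.png",A[:, :])
print(atz("top",[(429.5,192.8)],91.7))
P=cloud("top",t6["d"]).reshape(-1,3)
for c in((575,-97.5),(562,-176),(549.5,-247)):
    m=(P[:,2]>84)&(np.hypot(P[:,0]-c[0],P[:,1]-c[1])<14);Q=P[m]
    from scipy.optimize import least_squares
    r=least_squares(lambda v:np.linalg.norm(Q-v,axis=1)-8,[*c,91.7],loss="soft_l1"); print(m.sum(),r.x.round(1))
E
```

```text
[[ 564.42143265 -177.58627927   91.7       ]]
32 [576.1 -98.9  92. ]
32 [ 562.3 -178.    92.3]
35 [ 550.9 -248.5   91.9]
```

View pics/e1.png

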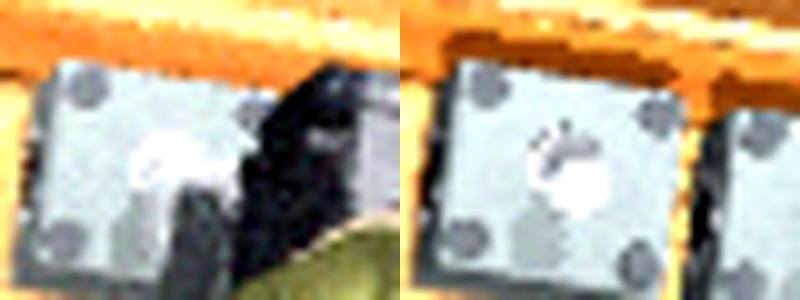

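View pics/e2.png

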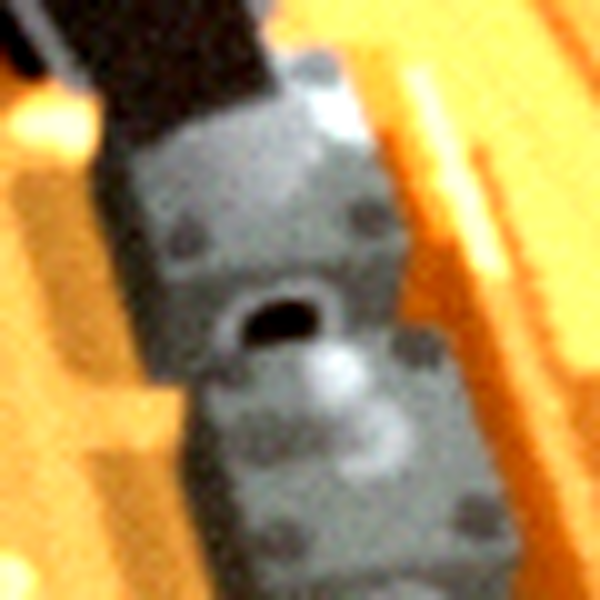

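```bash
sed -i 's/^tip=.*/tip=np.array([562.9,-175.0,99])/' tgt.py; python3 - <<'E'
from tgt import *
goal(tcp(12),RT)
E
```

```text
lin [0.1711, -0.0059, -0.0242] rot [0.0035, -0.002, -0.0017] dist 51.9 deg 0.1
```

```bash
python3 -m jog '[{"linear":[0,-0.006,-0.024],"rotation":[0.003,0,0],"grip":15},{"linear":[0.06,-0.006,-0.024],"rotation":[0.003,0,0],"grip":15},{"linear":[0.12,-0.006,-0.024],"rotation":[0.003,0,0],"grip":15},{"linear":[0.16,-0.006,-0.024],"rotation":[0.003,0,0],"grip":15},{"linear":[0.171,-0.006,-0.024],"rotation":[0.003,0,0],"grip":15},{"linear":[0.171,-0.006,-0.024],"rotation":[0.003,0,0],"grip":15},{"linear":[0.171,-0.006,-0.024],"rotation":[0.003,0,0],"grip":15}]' 80;  python3 - <<'E'
from ov import *
from rig import capture
st(); p,R,_=cur();M=R.as_matrix()
pr,d=capture("side"); np.savez("pics/s10.npz",p=pr,d=d)
g=np.clip((pr.astype(float)-20)*2,0,255).astype(np.uint8)
cv2.imwrite("pics/s10e.png",cv2.resize(np.ascontiguousarray(g[225:295,350:420,::-1]),None,fx=8,fy=8,interpolation=cv2.INTER_CUBIC))
draw("side",g,(p,M),tip,8,350,225,70,70,"pics/s10o.png")
pr,d=capture("top"); np.savez("pics/t10.npz",p=pr,d=d)
g=np.clip((pr.astype(float)-20)*2,0,255).astype(np.uint8)
draw("top",g,(p,M),tip,8,400,160,80,60,"pics/t10o.png")
goal(tcp(0),RT)
E
```

```text
time_s: 12.95
eef_pos: [540.1, -170.7, 149.2]
ee_rot: [0.84, 0.047, 0.536, -0.073]
force: [-0.0, -0.2, -2.6]
grip_width: 0.338
t 12.95 p [ 540.1 -170.7  149.2] x [ 0.416 -0.072 -0.907] z [ 0.893 -0.156  0.422] F [-0.  -0.2 -2.6] T [0.04 0.41 0.  ] w 0.338 j [-0.59  0.29  1.83  0.29  0.64 -0.62]
lin [0.0428, -0.0002, -0.0017] rot [0.0016, 0.0004, -0.001] dist 12.9 deg 0.1
```

View pics/s10e.png

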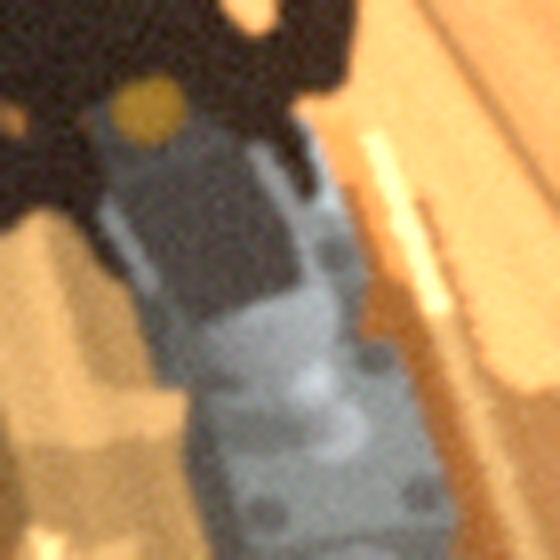

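View pics/s10o.png

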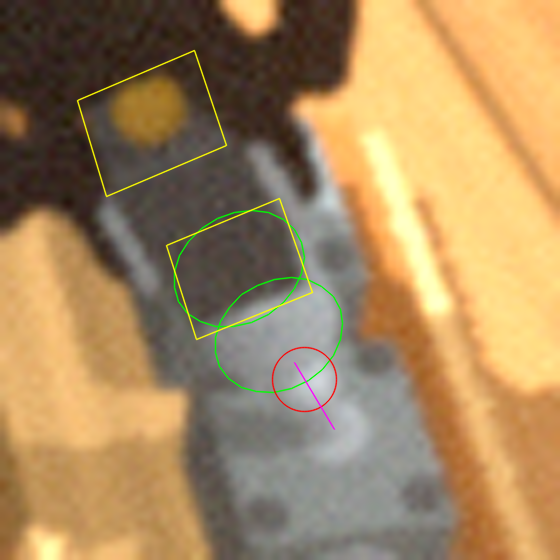

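View pics/t10o.png

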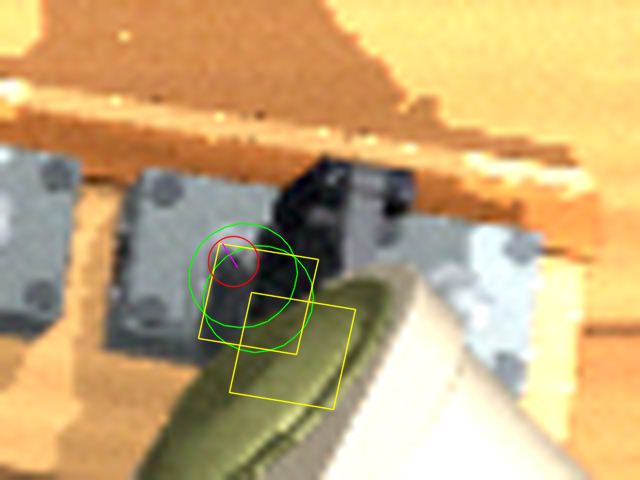

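```bash
cat > cyl.py <<'E'
from ov import *
from scipy.optimize import least_squares
def cyl(n,d,p,M,L=42.8):
    P=cloud(n,d).reshape(-1,3); o=p+M[:,0]*L; zc=-M[:,0]
    q=(P-o); h=q@zc; u=q@M[:,2]; v=q@M[:,1]
    m=(h>2)&(h<27)&(np.hypot(u,v)<23)
    r=least_squares(lambda w:np.hypot(u[m]-w[0],v[m]-w[1])-16.5,[0,0],loss="soft_l1",f_scale=1.)
    res=np.hypot(u[m]-r.x[0],v[m]-r.x[1])-16.5
    print(n,"shroud pts",m.sum(),"offset toolz,tooly",r.x.round(2),"world",(M[:,2]*r.x[0]+M[:,1]*r.x[1]).round(2),"res",np.std(res).round(2),"u,v mean",u[m].mean().round(1),v[m].mean().round(1))
E
python3 - <<'E'
from cyl import *
p,R,_=cur();M=R.as_matrix()
for n,f in(("side","s10"),("top","t10")):
    d=np.load(f"pics/{f}.npz")["d"]; cyl(n,d,p,M)
# side sphere fit for heads, before (s9)
for f in("s9","s3","side0"):
  d=np.load(f"pics/{f}.npz")["d"];P=cloud("side",d).reshape(-1,3)
  for c in((576,-99),(565,-176),(551,-249)):
    m=(P[:,2]>86)&(P[:,2]<102)&(np.hypot(P[:,0]-c[0],P[:,1]-c[1])<15);Q=P[m]
    if m.sum()<15: continue
    r=least_squares(lambda v:np.linalg.norm(Q-v,axis=1)-8,[*c,91.7],loss="soft_l1"); print(f,m.sum(),r.x.round(1))
E
```

```text
side shroud pts 131 offset toolz,tooly [-0.39  1.32] world [-0.12  1.36 -0.17] res 0.74 u,v mean 2.0 -11.6
top shroud pts 26 offset toolz,tooly [-2.28  1.13] world [-1.84  1.47 -0.96] res 0.41 u,v mean 4.2 13.5
s9 54 [ 565.  -178.9   92.6]
s9 59 [ 552.  -247.8   92.8]
s3 61 [ 552.1 -248.    93.1]
side0 49 [578.1 -99.9  92.4]
side0 59 [ 552.  -248.    92.3]
```

```bash
python3 - <<'E'
from cyl import *
print(pix("side",[(565,-178.9,92.6),(565.4,-174.8,91.7),(564.5,-178,91.7)]).round(2))
print("side px->", atz("side",[(388,271.7),(387.5,271.7),(387.5,272.5)],91.7).round(1))
print("top px->", atz("top",[(429.3,193.3),(429.3,192.8)],91.7).round(1), pix("top",[(562.4,-177.5,91.7)]))
# shading-independent: ball silhouette in top6 by brightness
t=np.load("pics/top6.npz")["p"].astype(float).mean(2)
c=t[184:204,420:440]; m=c>np.percentile(c,93); v,u=np.nonzero(m); print(u.mean()+420,v.mean()+184,m.sum())
for lo in(575,): pass
# tops of block edges in side s10: points z 66..74
d=np.load("pics/s10.npz")["d"];P=cloud("side",d).reshape(-1,3)
E
```

```text
[[387.69 273.02]
 [386.96 271.72]
 [387.23 273.03]]
side px-> [[ 567.4 -175.4   91.7]
 [ 566.5 -175.1   91.7]
 [ 565.6 -177.    91.7]]
top px-> [[ 563.2 -177.    91.7]
 [ 564.4 -177.1   91.7]] [[429.50511266 193.59292799]]
428.7857142857143 192.60714285714286 28
```

```bash
sed -i 's/^tip=.*/tip=np.array([561.9,-178.0,99])/' tgt.py; python3 - <<'E'
from tgt import *
goal(tcp(12),RT);goal(tcp(0),RT);goal(tcp(-3),RT)
E
```

```text
lin [0.0022, -0.0106, -0.0031] rot [0.0016, 0.0004, -0.001] dist 3.4 deg 0.1
lin [0.0422, -0.0106, -0.0031] rot [0.0016, 0.0004, -0.001] dist 13.1 deg 0.1
lin [0.0522, -0.0106, -0.0031] rot [0.0016, 0.0004, -0.001] dist 16.0 deg 0.1
```

```bash
python3 -m jog '[{"linear":[0,-0.01,-0.003],"rotation":[0,0,0],"grip":15},{"linear":[0.002,-0.011,-0.003],"rotation":[0,0,0],"grip":15},{"linear":[0.02,-0.011,-0.003],"rotation":[0,0,0],"grip":15},{"linear":[0.035,-0.011,-0.003],"rotation":[0,0,0],"grip":15},{"linear":[0.045,-0.011,-0.003],"rotation":[0,0,0],"grip":15},{"linear":[0.052,-0.011,-0.003],"rotation":[0,0,0],"grip":15},{"linear":[0.052,-0.011,-0.003],"rotation":[0,0,0],"grip":15}]' 100;  python3 - <<'E'
from cyl import *
from rig import capture
st(); p,R,_=cur();M=R.as_matrix()
pr,d=capture("side"); np.savez("pics/s11.npz",p=pr,d=d); cyl("side",d,p,M)
g=np.clip((pr.astype(float)-20)*2,0,255).astype(np.uint8)
draw("side",g,(p,M),tip,8,350,225,70,70,"pics/s11o.png")
pr,d=capture("top"); np.savez("pics/t11.npz",p=pr,d=d); cyl("top",d,p,M)
goal(tcp(-9),RT)
print("along/depth", (tip-(p+M[:,0]*42.8))@-M[:,0])
E
```

```text
time_s: 13.63
eef_pos: [545.3, -175.1, 134.4]
ee_rot: [0.84, 0.047, 0.536, -0.073]
force: [0.2, -0.5, -4.3]
grip_width: 0.341
t 13.63 p [ 545.3 -175.1  134.4] x [ 0.416 -0.072 -0.907] z [ 0.893 -0.157  0.422] F [ 0.2 -0.5 -4.3] T [ 0.07  0.44 -0.01] w 0.341 j [-0.59  0.33  1.83  0.31  0.61 -0.64]
side shroud pts 119 offset toolz,tooly [0.08 0.98] world [0.24 0.95 0.03] res 0.96 u,v mean 2.6 -12.0
top shroud pts 26 offset toolz,tooly [-2.32  1.19] world [-1.87  1.53 -0.98] res 0.57 u,v mean 5.9 12.3
lin [0.0197, 0.0002, -0.0] rot [0.0017, -0.0001, -0.0012] dist 5.9 deg 0.1
along/depth 3.560848129449484
```

View pics/s11o.png

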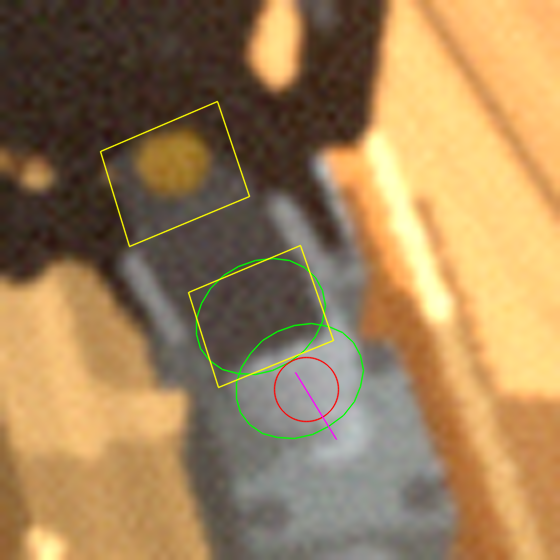

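```bash
python3 -m jog '[{"linear":[0.005,0,0],"rotation":[0,0,0],"grip":15},{"linear":[0.01,0,0],"rotation":[0,0,0],"grip":15},{"linear":[0.015,0,0],"rotation":[0,0,0],"grip":15},{"linear":[0.015,0,0],"rotation":[0,0,0],"grip":15},{"linear":[0.015,0,0],"rotation":[0,0,0],"grip":15}]' 100;  python3 - <<'E'
from tgt import *
st(); p,R,s=cur();M=R.as_matrix(); print("F tool",(R.inv().apply(s["force"])).round(2),"depth",(tip-(p+M[:,0]*42.8))@-M[:,0])
E
python3 -m jog '[{"linear":[0.004,0,0],"rotation":[0,0,0],"grip":15},{"linear":[0.008,0,0],"rotation":[0,0,0],"grip":15},{"linear":[0.012,0,0],"rotation":[0,0,0],"grip":15},{"linear":[0.012,0,0],"rotation":[0,0,0],"grip":15},{"linear":[0.012,0,0],"rotation":[0,0,0],"grip":15}]' 100;  python3 - <<'E'
from tgt import *
st(); p,R,s=cur();M=R.as_matrix(); print("F tool",(R.inv().apply(s["force"])).round(2),"depth",(tip-(p+M[:,0]*42.8))@-M[:,0])
E
```

```text
time_s: 14.15
eef_pos: [547.5, -175.7, 131.2]
ee_rot: [0.84, 0.046, 0.535, -0.073]
force: [-0.7, -1.6, -0.1]
grip_width: 0.335
t 14.15 p [ 547.5 -175.7  131.2] x [ 0.417 -0.073 -0.906] z [ 0.892 -0.157  0.423] F [-0.7 -1.6 -0.1] T [-0.08  0.32 -0.06] w 0.335 j [-0.59  0.34  1.82  0.31  0.6  -0.64]
F tool [-0.12 -1.65 -0.38] depth 7.457730616396462
time_s: 14.57
eef_pos: [549.0, -175.9, 127.4]
ee_rot: [0.84, 0.047, 0.535, -0.073]
force: [3.2, -1.0, -5.3]
grip_width: 0.339
t 14.57 p [ 549.  -175.9  127.4] x [ 0.417 -0.073 -0.906] z [ 0.892 -0.157  0.423] F [ 3.2 -1.  -5.3] T [-0.12  0.06 -0.05] w 0.339 j [-0.59  0.34  1.82  0.31  0.59 -0.64]
F tool [ 6.15 -0.44  0.75] depth 11.563146712608614
```

```bash
python3 -m jog '[{"linear":[0.004,0,0],"rotation":[0,0,0],"grip":15},{"linear":[0.008,0,0],"rotation":[0,0,0],"grip":15},{"linear":[0.012,0,0],"rotation":[0,0,0],"grip":15},{"linear":[0.012,0,0],"rotation":[0,0,0],"grip":15},{"linear":[0.012,0,0],"rotation":[0,0,0],"grip":15}]' 100;  python3 - <<'E'
from tgt import *
st(); p,R,s=cur();M=R.as_matrix(); print("F tool",(R.inv().apply(s["force"])).round(2),"depth",(tip-(p+M[:,0]*42.8))@-M[:,0])
E
```

```text
time_s: 14.98
eef_pos: [550.4, -176.1, 123.6]
ee_rot: [0.84, 0.047, 0.535, -0.073]
force: [3.2, -0.2, -6.2]
grip_width: 0.338
t 14.98 p [ 550.4 -176.1  123.6] x [ 0.416 -0.073 -0.906] z [ 0.893 -0.157  0.422] F [ 3.2 -0.2 -6.2] T [-0.1   0.33 -0.02] w 0.338 j [-0.59  0.35  1.82  0.31  0.59 -0.65]
F tool [6.93 0.36 0.25] depth 15.563565888303097
```

```bash
python3 - <<'E'
from cyl import *
from rig import capture
st(); p,R,_=cur();M=R.as_matrix()
pr,d=capture("side"); np.savez("pics/s12.npz",p=pr,d=d); cyl("side",d,p,M)
g=np.clip((pr.astype(float)-20)*2,0,255).astype(np.uint8)
draw("side",g,(p,M),tip,8,350,225,70,70,"pics/s12o.png")
cv2.imwrite("pics/s12e.png",cv2.resize(np.ascontiguousarray(g[225:295,350:420,::-1]),None,fx=8,fy=8,interpolation=cv2.INTER_CUBIC))
P=cloud("side",d).reshape(-1,3)
m=(abs(P[:,2]-70)<4)&(np.hypot(P[:,0]-572,P[:,1]+177)<40); print(P[m].mean(0))
st()
E
```

```text
t 14.98 p [ 550.4 -176.1  123.6] x [ 0.416 -0.073 -0.906] z [ 0.893 -0.157  0.422] F [ 3.2 -0.2 -6.2] T [-0.1   0.33 -0.02] w 0.338 j [-0.59  0.35  1.82  0.31  0.59 -0.65]
side shroud pts 122 offset toolz,tooly [0.11 1.02] world [0.27 0.99 0.05] res 0.83 u,v mean 2.5 -12.0
[ 568.71805098 -189.480399     70.75441813]
t 15.03 p [ 550.4 -176.1  123.6] x [ 0.416 -0.073 -0.906] z [ 0.893 -0.157  0.422] F [ 2.3 -0.7 -6.8] T [-0.08  0.27 -0.09] w 0.334 j [-0.59  0.35  1.82  0.31  0.59 -0.65]
```

View pics/s12e.png

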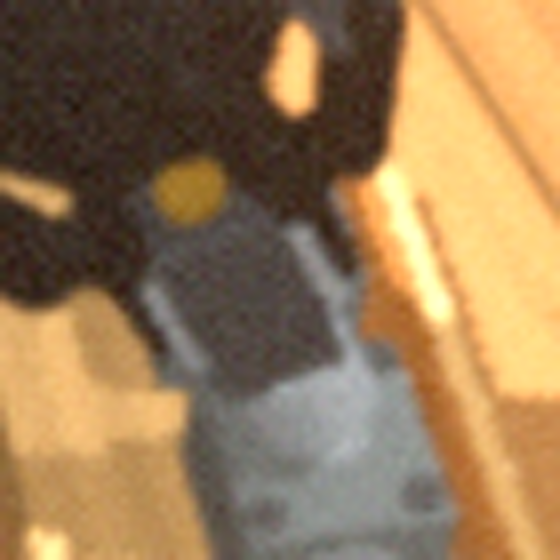

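View pics/s12o.png

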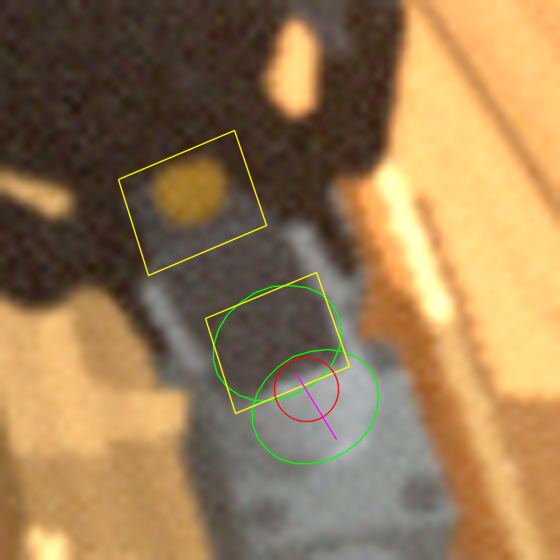

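```bash
python3 -m jog '[{"linear":[0.003,0,0],"rotation":[0,0,0],"grip":15},{"linear":[0.006,0,0],"rotation":[0,0,0],"grip":15},{"linear":[0.01,0,0],"rotation":[0,0,0],"grip":15},{"linear":[0.01,0,0],"rotation":[0,0,0],"grip":15},{"linear":[0.01,0,0],"rotation":[0,0,0],"grip":15}]' 100;  python3 - <<'E'
from tgt import *
st(); p,R,s=cur();M=R.as_matrix(); print("F tool",(R.inv().apply(s["force"])).round(2),"depth",(tip-(p+M[:,0]*42.8))@-M[:,0])
E
python3 -m jog '[{"linear":[0.003,0,0],"rotation":[0,0,0],"grip":15},{"linear":[0.006,0,0],"rotation":[0,0,0],"grip":15},{"linear":[0.01,0,0],"rotation":[0,0,0],"grip":15},{"linear":[0.01,0,0],"rotation":[0,0,0],"grip":15},{"linear":[0.01,0,0],"rotation":[0,0,0],"grip":15}]' 100;  python3 - <<'E'
from tgt import *
st(); p,R,s=cur();M=R.as_matrix(); print("F tool",(R.inv().apply(s["force"])).round(2),"depth",(tip-(p+M[:,0]*42.8))@-M[:,0])
E
```

```text
time_s: 15.45
eef_pos: [551.6, -176.4, 121.1]
ee_rot: [0.84, 0.047, 0.535, -0.073]
force: [-4.0, 0.1, 1.4]
grip_width: 0.344
t 15.45 p [ 551.6 -176.4  121.1] x [ 0.416 -0.073 -0.906] z [ 0.893 -0.157  0.423] F [-4.   0.1  1.4] T [-0.03  0.61 -0.05] w 0.344 j [-0.59  0.36  1.82  0.32  0.58 -0.65]
F tool [-2.91 -0.59 -3.01] depth 18.362691149608352
time_s: 15.87
eef_pos: [552.9, -176.6, 118.4]
ee_rot: [0.84, 0.047, 0.535, -0.073]
force: [-5.2, 0.3, 3.8]
grip_width: 0.34
t 15.87 p [ 552.9 -176.6  118.4] x [ 0.416 -0.073 -0.906] z [ 0.893 -0.157  0.422] F [-5.2  0.3  3.8] T [0.04 0.78 0.  ] w 0.34 j [-0.59  0.37  1.82  0.32  0.58 -0.65]
F tool [-5.63 -0.61 -3.12] depth 21.328775489879952
```

```bash
python3 -m jog '[{"linear":[0.003,0,0],"rotation":[0,0,0],"grip":15},{"linear":[0.006,0,0],"rotation":[0,0,0],"grip":15},{"linear":[0.01,0,0],"rotation":[0,0,0],"grip":15},{"linear":[0.01,0,0],"rotation":[0,0,0],"grip":15},{"linear":[0.01,0,0],"rotation":[0,0,0],"grip":15}]' 100;  python3 - <<'E'
from cyl import *
from rig import capture
st(); p,R,s=cur();M=R.as_matrix(); print("F tool",(R.inv().apply(s["force"])).round(2),"depth",(tip-(p+M[:,0]*42.8))@-M[:,0])
pr,d=capture("side"); np.savez("pics/s13.npz",p=pr,d=d); cyl("side",d,p,M)
g=np.clip((pr.astype(float)-20)*2,0,255).astype(np.uint8)
draw("side",g,(p,M),tip,8,350,225,70,70,"pics/s13o.png")
pr,d=capture("top"); crop(pr,345,120,150,120,5,"pics/t13.png")
E
```

```text
time_s: 16.28
eef_pos: [554.2, -176.8, 116.4]
ee_rot: [0.84, 0.047, 0.535, -0.073]
force: [-7.8, 0.5, 9.3]
grip_width: 0.339
t 16.28 p [ 554.2 -176.8  116.4] x [ 0.417 -0.073 -0.906] z [ 0.892 -0.156  0.423] F [-7.8  0.5  9.3] T [0.11 1.   0.02] w 0.339 j [-0.59  0.37  1.82  0.32  0.57 -0.65]
F tool [-11.73  -0.85  -3.12] depth 23.774356479529835
side shroud pts 128 offset toolz,tooly [-0.44  1.  ] world [-0.22  1.06 -0.19] res 1.44 u,v mean 0.7 -11.3
```

View pics/s13o.png

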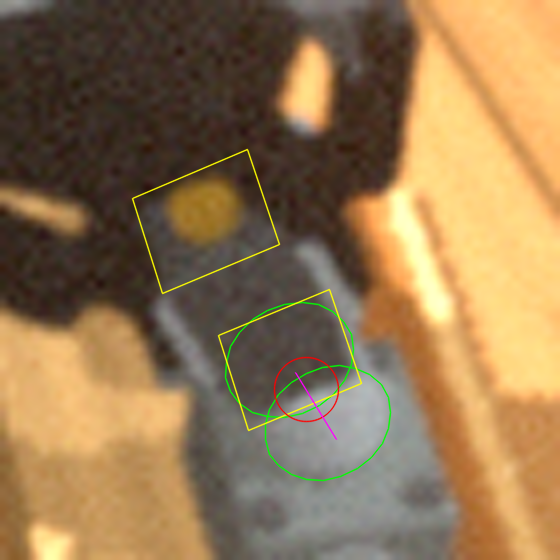

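View pics/t13.png

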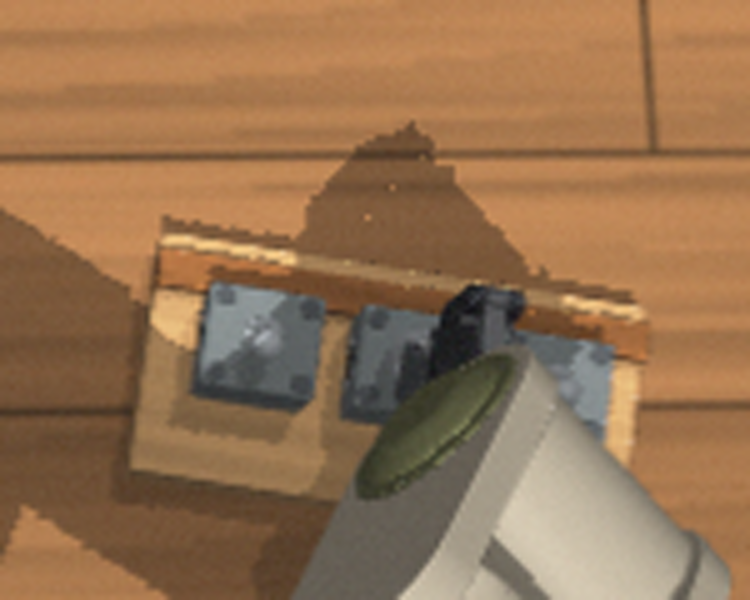

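```bash
python3 -m jog '[{"linear":[0.004,0,0],"rotation":[0,0,0],"grip":15},{"linear":[0.008,0,0],"rotation":[0,0,0],"grip":15},{"linear":[0.008,0,0],"rotation":[0,0,0],"grip":15},{"linear":[0.008,0,0],"rotation":[0,0,0],"grip":15},{"linear":[0.008,0,0],"rotation":[0,0,0],"grip":15},{"linear":[0.008,0,0],"rotation":[0,0,0],"grip":15}]' 100;  python3 - <<'E'
from tgt import *
st(); p,R,s=cur();M=R.as_matrix(); print("F tool",(R.inv().apply(s["force"])).round(2),"depth",(tip-(p+M[:,0]*42.8))@-M[:,0])
E
```

```text
time_s: 16.88
eef_pos: [556.0, -177.3, 116.8]
ee_rot: [0.841, 0.046, 0.533, -0.073]
force: [-14.4, 5.7, 23.2]
grip_width: 0.339
t 16.88 p [ 556.  -177.3  116.8] x [ 0.42  -0.075 -0.904] z [ 0.891 -0.155  0.427] F [-14.4   5.7  23.2] T [0.49 0.94 0.16] w 0.339 j [-0.59  0.37  1.82  0.32  0.57 -0.65]
F tool [-27.44   3.07  -3.87] depth 24.229029319708978
```

```bash
python3 - <<'E'
from cyl import *
from rig import capture
p,R,s=cur();M=R.as_matrix()
pr,d=capture("side"); np.savez("pics/s14.npz",p=pr,d=d); cyl("side",d,p,M)
g=np.clip((pr.astype(float)-20)*2,0,255).astype(np.uint8)
old=np.clip((np.load("pics/s12.npz")["p"].astype(float)-20)*2,0,255).astype(np.uint8)
f=lambda g:cv2.resize(np.ascontiguousarray(g[235:315,355:410,::-1]),None,fx=7,fy=7,interpolation=cv2.INTER_CUBIC)
cv2.imwrite("pics/s14c.png",np.hstack([f(old),f(g)]))
for nm in("s9","s12","s13","s14"):
    P=cloud("side",np.load(f"pics/{nm}.npz")["d"]).reshape(-1,3)
    # block top plane (robot coords), clear of coupler: -y half
    psi=np.radians(-10);u=(P[:,0]-571)*np.cos(psi)+(P[:,1]+177)*np.sin(psi);v=-(P[:,0]-571)*np.sin(psi)+(P[:,1]+177)*np.cos(psi)
    m=(abs(P[:,2]-70)<6)&(v<-14)&(v>-26)&(abs(u)<24)
    A=np.c_[u[m],v[m],np.ones(m.sum())]; c=np.linalg.lstsq(A,P[m,2],rcond=None)[0]; 
    m2=(P[:,2]>45)&(P[:,2]<66)&(v<-22)&(v>-36)&(abs(u)<40)
    print(nm,m.sum(),"plane du,dv,z0",c.round(3),"-y face u range",np.percentile(u[m2],[2,98]).round(1))
st()
E
```

```text
side shroud pts 141 offset toolz,tooly [-0.67  1.05] world [-0.42  1.13 -0.29] res 1.73 u,v mean -0.7 -10.5
s9 111 plane du,dv,z0 [ 0.0000e+00 -2.0000e-02  7.1033e+01] -y face u range [-26.4  26. ]
s12 114 plane du,dv,z0 [-2.000e-03 -6.300e-02  7.022e+01] -y face u range [-26.1  25.7]
s13 116 plane du,dv,z0 [-1.4000e-02 -4.1000e-02  7.0696e+01] -y face u range [-26.2  26.8]
s14 114 plane du,dv,z0 [-1.6000e-02 -3.1000e-02  7.1345e+01] -y face u range [-25.6  27. ]
t 16.93 p [ 556.  -177.3  116.7] x [ 0.42  -0.075 -0.904] z [ 0.891 -0.155  0.427] F [-14.9   3.8  23.4] T [0.55 0.92 0.2 ] w 0.334 j [-0.59  0.37  1.82  0.32  0.57 -0.65]
```

View pics/s14c.png

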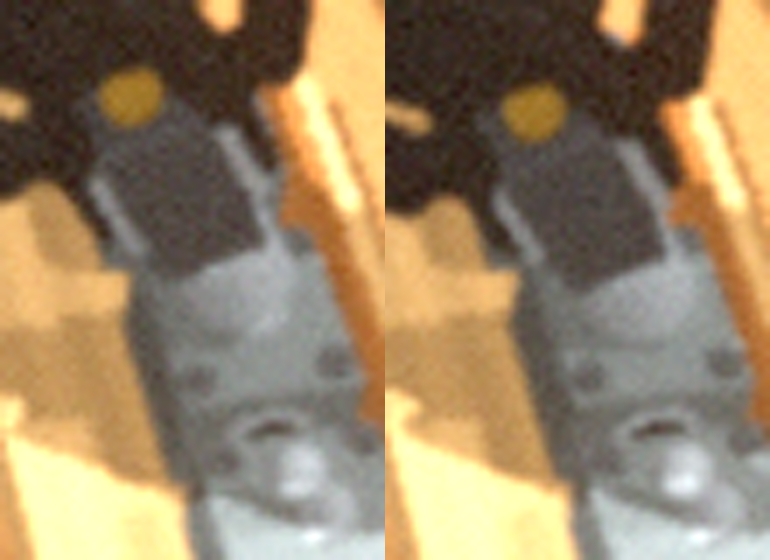

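```bash
python3 - <<'E'
from tgt import *
from rig import capture
for i in range(10): 
    capture("side")
    if i%3==0: st()
E
```

```text
t 16.98 p [ 556.  -177.3  116.7] x [ 0.42  -0.075 -0.904] z [ 0.891 -0.155  0.427] F [-14.6   4.5  23.2] T [0.51 0.94 0.19] w 0.34 j [-0.59  0.37  1.82  0.32  0.57 -0.65]
t 17.13 p [ 556.  -177.3  116.7] x [ 0.42  -0.075 -0.904] z [ 0.891 -0.155  0.427] F [-16.    5.   22.8] T [0.55 0.95 0.16] w 0.339 j [-0.59  0.37  1.82  0.32  0.57 -0.65]
t 17.28 p [ 556.  -177.3  116.8] x [ 0.42  -0.075 -0.904] z [ 0.891 -0.155  0.427] F [-15.1   4.9  23.3] T [0.49 0.98 0.17] w 0.341 j [-0.59  0.37  1.82  0.32  0.57 -0.65]
t 17.43 p [ 556.  -177.3  116.7] x [ 0.42  -0.075 -0.904] z [ 0.891 -0.155  0.427] F [-15.4   5.   23.6] T [0.54 0.94 0.11] w 0.335 j [-0.59  0.37  1.82  0.32  0.57 -0.65]
```

The block seems to be on the verge of leaning back: the push line runs near its rear edge, and the top plane slopes about 0.9°. I'll ease the sideways load and the push a little.

```bash
python3 -m jog '[{"linear":[0.004,0.001,-0.003],"rotation":[0,0,0],"grip":15},{"linear":[0.004,0.001,-0.005],"rotation":[0,0,0],"grip":15},{"linear":[0.004,0.001,-0.005],"rotation":[0,0,0],"grip":15},{"linear":[0.004,0.001,-0.005],"rotation":[0,0,0],"grip":15},{"linear":[0.004,0.001,-0.005],"rotation":[0,0,0],"grip":15}]' 100;  python3 - <<'E'
from cyl import *
from rig import capture
st(); p,R,s=cur();M=R.as_matrix(); print("F tool",(R.inv().apply(s["force"])).round(2),"depth",(tip-(p+M[:,0]*42.8))@-M[:,0])
pr,d=capture("side"); np.savez("pics/s15.npz",p=pr,d=d); cyl("side",d,p,M)
for nm in("s13","s14","s15"):
    P=cloud("side",np.load(f"pics/{nm}.npz")["d"]).reshape(-1,3)
    u=(P[:,0]-571)*np.cos(psi)+(P[:,1]+177)*np.sin(psi);v=-(P[:,0]-571)*np.sin(psi)+(P[:,1]+177)*np.cos(psi)
    m=(abs(P[:,2]-70)<6)&(v<-17)&(v>-27)&(abs(u)<24)
    A=np.c_[u[m],v[m],np.ones(m.sum())]; c=np.linalg.lstsq(A,P[m,2],rcond=None)[0]; print(nm,m.sum(),c.round(3))
st()
E
```

```text
time_s: 17.85
eef_pos: [555.8, -177.1, 116.8]
ee_rot: [0.842, 0.045, 0.532, -0.074]
force: [-13.3, 2.5, 17.8]
grip_width: 0.338
t 17.85 p [ 555.8 -177.1  116.8] x [ 0.422 -0.076 -0.903] z [ 0.89  -0.155  0.429] F [-13.3   2.5  17.8] T [0.3  1.03 0.05] w 0.338 j [-0.59  0.37  1.82  0.32  0.56 -0.65]
F tool [-21.85   0.17  -4.57] depth 24.070509857873528
side shroud pts 143 offset toolz,tooly [-0.51  0.93] world [-0.29  0.99 -0.22] res 1.81 u,v mean -0.3 -10.7
s13 96 [-1.1000e-02 -7.4000e-02  6.9962e+01]
s14 101 [-1.4000e-02 -3.6000e-02  7.1219e+01]
s15 92 [-2.4000e-02 -4.6000e-02  7.0761e+01]
t 17.9 p [ 555.8 -177.1  116.8] x [ 0.422 -0.076 -0.903] z [ 0.89  -0.155  0.429] F [-12.4   2.3  17.7] T [0.28 0.96 0.04] w 0.336 j [-0.59  0.37  1.82  0.32  0.56 -0.65]
```

```bash
python3 -c "
from tgt import *
p,R,s=cur(); goal(p,RT)"; python3 -m jog '[{"linear":[0.004,0,-0.004],"rotation":[0,0.01,0],"grip":15},{"linear":[0.004,0,-0.008],"rotation":[0,0.014,0],"grip":15},{"linear":[0.004,0,-0.008],"rotation":[0,0.014,0],"grip":15},{"linear":[0.004,0,-0.008],"rotation":[0,0.014,0],"grip":15},{"linear":[0.004,0,-0.008],"rotation":[0,0.014,0],"grip":15}]' 100;  python3 - <<'E'
from tgt import *
st(); p,R,s=cur();M=R.as_matrix(); print("F tool",(R.inv().apply(s["force"])).round(2),"depth",(tip-(p+M[:,0]*42.8))@-M[:,0])
goal(p,RT)
E
```

```text
lin [0.0, 0.0, 0.0] rot [0.0046, 0.0142, 0.0029] dist 0.0 deg 0.4
time_s: 18.32
eef_pos: [554.5, -176.9, 116.2]
ee_rot: [0.841, 0.045, 0.535, -0.074]
force: [-12.2, 3.5, 16.8]
grip_width: 0.342
t 18.32 p [ 554.5 -176.9  116.2] x [ 0.418 -0.076 -0.905] z [ 0.892 -0.154  0.425] F [-12.2   3.5  16.8] T [0.31 1.03 0.09] w 0.342 j [-0.59  0.37  1.82  0.32  0.57 -0.65]
F tool [-20.54   1.31  -4.33] depth 24.02035313152073
lin [0.0, 0.0, 0.0] rot [0.0058, 0.0043, 0.0037] dist 0.0 deg 0.2
```

```bash
python3 - <<'E'
from cyl import *
from rig import capture
p,R,s=cur();M=R.as_matrix()
for k in range(4):
    pr,d=capture("side"); P=cloud("side",d).reshape(-1,3)
    u=(P[:,0]-571)*np.cos(psi)+(P[:,1]+177)*np.sin(psi);v=-(P[:,0]-571)*np.sin(psi)+(P[:,1]+177)*np.cos(psi)
    m=(abs(P[:,2]-70)<6)&(v<-17)&(v>-27)&(abs(u)<24)
    A=np.c_[u[m],v[m],np.ones(m.sum())]; c=np.linalg.lstsq(A,P[m,2],rcond=None)[0]; print(m.sum(),c.round(3))
cyl("side",d,p,M)
g=np.clip((pr.astype(float)-20)*2,0,255).astype(np.uint8)
cv2.imwrite("pics/s16.png",cv2.resize(np.ascontiguousarray(g[225:325,345:435,::-1]),None,fx=6,fy=6,interpolation=cv2.INTER_CUBIC))
st()
E
```

```text
88 [-1.4000e-02 -4.7000e-02  7.0562e+01]
97 [-5.0000e-03  4.0000e-02  7.2578e+01]
94 [ 4.0000e-03 -3.0000e-02  7.0966e+01]
92 [-3.0000e-03 -1.1300e-01  6.9232e+01]
side shroud pts 139 offset toolz,tooly [-0.65  1.33] world [-0.35  1.41 -0.28] res 1.61 u,v mean -0.7 -10.3
t 18.52 p [ 554.5 -176.9  116.2] x [ 0.418 -0.076 -0.905] z [ 0.892 -0.154  0.425] F [-12.5   3.3  15.9] T [0.34 1.07 0.05] w 0.344 j [-0.59  0.37  1.82  0.32  0.57 -0.65]
```

View pics/s16.png

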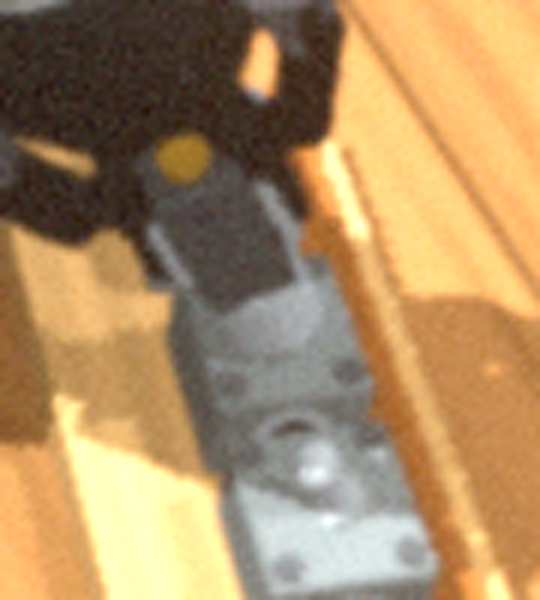

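The block is level in x again and the coupler is home on the nipple: shroud at (265,315), block back against the rail at (350,350). The push is steady, so I'm handing in.

```bash
python3 -c "
from rig import finish_job; print(finish_job())
from g import *; st()"
```

```text
the job is handed in; nothing more can be done
None
the job is handed in; nothing more can be done
```

The block is in the free middle bay, back against the rail and released. The largest coupler is pressed onto its nipple, still gripped and held home at hand-in (about 18.5 s). `finish_job` gave no verdict, so this rests on my own last checks.

**Block:**
- After release, the top camera put it within about 3 mm of the line between its neighbours, yaw about −10° like theirs, nipple to the front.
- During the press it slid about 1 mm further onto the rail.
- The other two blocks had not moved when I checked after the placing. In later pictures I saw no change, but I did not re-measure them or the can.

**Coupler:**
- The contact force showed the jaws spreading, then a slight pull, then a spring-like rise of about 0.9 N/mm, then a hard stop.
- The estimated tip depth is about 24 mm, against 23.5 mm for fully home.
- At the end it was steady at rest with about 24 N of push, gripped at a commanded 100 N.
- I had no direct reading of the plunger. The snap and plunger travel are inferred from force and depth.

**Not clean or uncertain:**
- At about 31 N the block began to lean back by about 1°, so I moved sideways and eased the push. Its top then measured level along x, but the slope along y was too noisy to judge.
- The cameras and the robot's own readings disagreed by 2–3 mm sideways. I aimed between them, and a small side load of about 3 N remained at the end.

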